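Gauge the bore of an injector body and flag the reading on the scale rail

TASK

Find out how deep the clamped injector body's bore is: slide the depth rod along its trough into the bore until it bottoms on the stop screw, and leave it there. Then take the tag from its parking stand, hook it over the plain (unticked) end of the scale rail with its pointer towards the rod, let it sit down on the rail, and slide it along the rail, without lifting it over the ticked part, until its pointer is level with the rod's outer end. Leave the other things on the bench where they are.

Things in the scene. Friction and masses are not known exactly. Their poses are not given: they have to be found in the camera images.
- bench: Gauging fixture fixed to the table, base plate 130 x 360 x 12 mm (x -95 to 35, y -240 to 120). Origin: at table height, right below the centre of the bore's mouth; +y runs along the bore, into it; z up. Frame in mm: an open 45-degree V trough at x 0, y -192 to -2, guides the rod on the bore's axis (z 50); its edges reach up to z 48. The scale rail stands at x -65.
- mouth (a point): Centre of the bore's mouth, 50 mm above the table, axes as the bench's. The injector body is a horizontal steel tube, 42 mm outside, bore 21 mm, 105 mm long, clamped at bench y 0 to 105 mm; the clamps' highest point is 80 mm above the table.
- rail_plain (a point): Middle of the plain end, on top of the scale rail (bench frame: x -65, y -180, z 100 mm). The rail is a flat bar 10 mm wide (x), 14 mm high, top at z 100, parallel to the bore, from bench y -230 to -25, on two posts no wider than it. y -230 to -140 is the plain end; black ticks every 10 mm cover y -130 to -40.
- screw: Stop screw, fixed, closing the bore from its far end: 19 mm steel bar, 92 mm long with its 32 mm head outside. Origin: centre of the face on which the rod bottoms, unseen, 40 to 85 mm inside the mouth on the bore's axis (varies from run to run); y along the bore, away from the mouth.
- rod: Depth rod: loose round steel rod, 16 mm diameter, 150 mm long, about 0.23 kg, black rings, rounded nose, flat outer end. It lies in the V trough, axis 50 mm above the table, in line with the bore, nose 10 to 55 mm short of the mouth. Origin: its middle; y along it towards the nose (it may roll about y). Pushing its flat end with 1 to 4 N slides it.
- rod_tip (a point): End of the rod's nose, on its axis.
- rod_end (a point): Centre of the rod's flat outer end. The pointer has to be level with this along the bench's y.
- stand: Parking stand fixed to the table: a flat bar 10 mm wide (x), 14 mm high, 80 mm long (y), top 100 mm above the table, on two posts over a 90 x 100 x 12 mm base. Origin: centre of the underside.
- tag: Rigid aluminium hanger, about 0.15 kg, hanging over the stand's bar. Origin: middle of the underside of the hook's roof, which rests on the bar's top; y along the bar. Frame in mm: roof z 0 to 8, x -13 to 11, 34 long in y; slot for the bar x -7 to 7; front plate x 7 to 11 down to z -52 (50 wide in y below z -20); back leg x -13 to -7 down to z -28.
- pointer (a point): Tip of the tag's pointer, a pin 4 mm thick that sticks out of the front plate along the tag's +x (tag frame: x 36, y 0, z -40 mm).
- tag_grip (a point): Where to grip: in the upright grip tab on the tag's roof, 33 mm above the tag's origin, axes as the tag's. The tab is 12 mm (x) by 24 mm (y), from 8 to 50 mm above the tag's origin; pinch it across x from above.
- spray: Bystander, loose: spray can 52 mm in diameter, 150 mm tall, standing. Origin under its centre.
- carton: Bystander, loose: cardboard carton 100 x 120 x 80 mm. Origin under its centre.
- jar: Bystander, loose: closed plastic jar 60 mm in diameter, 70 mm tall. Origin under its centre.
- injector: Bystander, loose: injector lying on the table, 115 mm long (x -61 to 55), up to 30 mm wide, 24 mm high. Origin on its underside.
- sleeve: Bystander, loose: steel sleeve 32 mm in diameter, 30 mm tall, standing. Origin under its centre.
- driver: Bystander, loose: screwdriver lying on the table, about 200 mm long, under 40 mm high, its handle to -x.
- nut: Bystander, loose: steel ring nut 30 mm in diameter, 14 mm tall. Origin under its centre.
- nozzle: Bystander, loose: stepped steel nozzle body standing just behind the outer end of the trough, 36 mm in diameter, 65 mm tall. Origin under its centre.
Things that resemble listed ones, but are neither listed nor needed, are in the scene too. What is shaped like the rod but pink is not meant. What is shaped like the tag but blue or green is not meant.

How it is judged:
On the way, in this order (a step that is already met when the one before it is completed fails the run):
1. the rod has bottomed on the stop screw, the tag not yet on the rail (y of rod_tip in the frame of screw above -0.003 m and distance between rod_tip and screw below 0.008 m and horizontal distance between tag and rail_plain above 0.1 m), for 0.2 s.
2. the tag sits on the plain end of the rail, pointer towards the rod (z of tag in the frame of bench between 0.096 and 0.104 m and x of tag in the frame of bench between -0.071 and -0.059 m and x of pointer in the frame of bench above -0.045 m and y of tag in the frame of bench between -0.225 and -0.14 m), for 0.2 s.
At the end, for the whole second after the job is handed in: Rod nose within 3 mm of the stop screw; tag on the rail (roof within 4 mm of its top, 6 mm of its centre line, upright within 0.2 rad), pointer towards the rod and within 4 mm of level with the rod's outer end, measured along the rod; both at rest (y of rod_tip in the frame of screw above -0.003 m and distance between rod_tip and screw below 0.008 m and z of tag in the frame of bench between 0.096 and 0.104 m and x of tag in the frame of bench between -0.071 and -0.059 m and x of pointer in the frame of bench above -0.045 m and y of pointer in the frame of rod_end between -0.004 and 0.004 m and angle between tag's own z axis and vertical below 0.2 rad and linear speed of each of tag, rod below 0.01 m/s); the robot touches nothing.
It fails at once if the tag is lifted off, or put down on, the ticked part of the rail instead of sliding (6 to 35 mm above it) (y of tag in the frame of bench between -0.135 and -0 m and x of tag in the frame of bench between -0.085 and -0.045 m and z of tag in the frame of bench between 0.106 and 0.135 m).
It fails at once if a bystander is moved by more than 30 mm or knocked over (distance of any of spray, carton, jar, injector, sleeve, driver, nut, nozzle from where it was at the start of the episode above 0.03 m or angle between any of spray, nozzle, jar's own z axis and vertical above 0.5 rad).
It also fails if it takes over 69 s, if anything falls off the work surface, if the arm or the gripper's body presses on something with over 40 N, if the wrist force passes 120 N, or if a joint passes its speed limit or range.

ROBOT

A 6-joint arm with a two-finger parallel gripper is mounted at the origin on the work surface. World frame = base frame: x ahead of the robot, y to its left, z up, the work surface at z = 0. Lengths are in m, angles in rad, forces in N, time in s.
With the tool pointing down it reaches from about 0.35 to 0.85 m from the base axis. Payload 8.1 kg.
Tool frame: the origin (TCP) lies at the centre of the arm's flange, where the gripper is bolted on; the fingertips stand 186 mm ahead of it and the grasp point (between the pads) lies ctrl.grip_depth ahead of it (ctrl.grip_depth is the distance from the TCP to the grasp point, in m); z points along the fingers, y is the direction in which the jaws open and shut (so a half turn about z gives the same grasp; the last joint's range is limited). The gripper opens to 93 mm and grips with 3 to 60 N. Pads are 15 mm wide; open, the fingers measure 128 mm over their backs; the gripper's body (75 mm by 188 mm) begins 65 mm behind the grasp point.
Start: joints at [-1.406, 0.13, 1.488, -0, 1.523, -0.085], TCP at [0.148, -0.581, 0.405] pointing down, gripper open.
Joint ranges: [-2.96, 2.96], [-0.89, 2.26], [0.02, 2.5], [-1.34, 4.48], [0, 2.73], [-2.66, 2.66]. Speed limits (rad/s): [2.39, 2.39, 2.79, 3.14, 3.14, 3.14].

INTERFACE

Orientations are given as a rotation vector (axis times angle).
In Python, from bench import ctrl gives the robot as it stands.
- The arm moves only by the tool drive_tool, never from a script. Its argument "plan" is a list of rows, each an object of numbers: "ax", "ay", "az": the turn, a rotation vector about the tool's x, y, z in rad; "dx", "dy", "dz": the shift along the tool's x, y, z in mm; "gripper": the finger opening in mm, from 0 to 93. A call has 1 to 8 rows; each row shifts and turns the pose as measured when the row begins, along the tool's axes as they then stand; what a row does not reach is not made up. A row lasts 1/10 s, in which the tool goes at most 50 mm and 8.59 degrees, less where a joint would pass 70% of its speed; a pose out of reach is approached as far as the arm can. A call is refused whole if a number of a shift passes 50 or a number of a turn 0.15, either way. A call with a gripper value outside its range is refused whole. The fingers move at their own pace and stop on an object; "squeeze" is the grip in N (left out, the last holds). Time passes only in rows, so rows that do not move let the fingers close. It gives the time, the measured TCP pose, the force and the opening at its end, in the units of the state.
- ctrl.read_state(): the state, without advancing time (a new reading comes with each control period).
- ctrl.camera(name): name is "scene" or "top" or "wrist"; returns the picture (420x560x3 uint8, blue, green, red); there is no depth.
- ctrl.calibration(name): a dict with "vertical_fov" (degrees; the focal length in pixels is half the picture's height over the tangent of half this angle, whatever the lens; pixels are square), "cx", "cy" (the principal point, pixels), "R" (3x3) and "t" (3): a world point X has camera coordinates R X + t. Camera axes: x right, y down, z forward; pixel columns grow to the right and rows downward; lengths in m; the calibration is good to about 2 mm. The wrist camera is an equidistant fisheye: a pixel r from the principal point sees the ray r / f radians off the axis. A picture is of the moment at which its call begins: read the wrist's pose just before it. calibration takes no time and is no camera call; for the wrist camera it gives the pose at the moment of the call.
- ctrl.close_job(): hands the job in, once; it reports no verdict.
Trained networks look in the newest picture that a camera, given by its name, has taken for a name from the list of things; names that differ only in an ending like _2 or _b are one class to them, and where a whole thing is asked for, a point or a joint stands for the part that bears it (a point fixed in the world has none). Each returns a list of dicts, best first, with "p" (0 to 1); they miss things now and then, are a little off and sometimes report something else, mostly with a low value. They report only what shows in the picture. A call takes as long as a camera call. They do not tell look-alikes from the thing itself.
- ctrl.boxes_of(camera, name): "extent" ([left, top, right, bottom] in pixels, round what is visible of it).
- ctrl.pinpoint(camera, name): "xy" ([column, row] in pixels: a listed point, or the origin of a listed thing).
The state is a dict: "clock": time; "joint_pos": joint angles; "dq": joint speeds; "effort": joint torques, N m; "ee_pos": TCP position; "tcp_rot": TCP orientation; "contact_force": force on the tool from outside, world axes, zero at the start; "wrist_torque": the same for the moment, N m; "opening": finger opening in m.
Only numpy, scipy, OpenCV 4.12 (cv2) and the standard library are available. Lean on these libraries where they do the work, as an engineer would, in place of code of your own. Each camera call takes 0.05 s, during which the arm holds its last target.

## Working session

There is one attempt and no reset: what is moved stays moved. The work goes in short steps, Python scripts to look and compute and a tool call to move; the robot and the scene stay as the last step left them, time stands still between calls to the robot, and variables do not carry over. Pictures are saved under pics/ and viewed, and the job is handed in when it is done.

Besides the shell and the picture viewer there is one more tool, called after "Call:" as name(argument=value, ...), one argument or row to a line, values as JSON. drive_tool: Moves the arm, as the interface text tells. Its arguments: {"type":"object","properties":{"plan":{"type":"array"},"squeeze":{"type":"number"}},"required":["plan"]}

```bash
ls; mkdir -p pics; python3 - <<'E'
from bench import ctrl
import cv2
print(ctrl.grip_depth); s=ctrl.read_state(); print(s)
for n in ("scene","top","wrist"):
    im=ctrl.camera(n); cv2.imwrite(f"pics/{n}0.png",im); c=ctrl.calibration(n); print(n,c)
E
```

```text
pics
0.1673
{'clock': 0.0, 'joint_pos': array([-1.40639317e+00,  1.31148657e-01,  1.48929509e+00,  3.04738902e-05,
        1.52297495e+00, -8.54031472e-02]), 'dq': array([ 0.00075527,  0.00124196, -0.00052103, -0.00157653,  0.00081844,
       -0.00117046]), 'effort': array([-1.91980573e-03, -5.59846365e+01, -4.91760242e+01,  7.68728298e-02,
        3.55893234e-02, -1.74157681e-04]), 'ee_pos': array([ 0.14831745, -0.58114181,  0.40368592]), 'tcp_rot': array([-3.11530751e+00, -3.91145578e-01,  6.54579328e-05]), 'contact_force': array([-0.50535763, -0.54953586, -0.65476219]), 'wrist_torque': array([-0.03954426,  0.02350476,  0.0532871 ]), 'opening': 0.09328454237259218}
scene {'vertical_fov': 55.2436931860004, 'cx': 281.9118964306552, 'cy': 206.66738202789256, 'R': array([[-0.4104943 ,  0.91179733,  0.01095692],
       [ 0.77836574,  0.35663182, -0.51668222],
       [-0.47501705, -0.20356661, -0.85610714]]), 't': array([ 0.19300042, -0.35666976,  1.2444608 ])}
top {'vertical_fov': 53.49075819226804, 'cx': 276.1645695350533, 'cy': 208.8403189945671, 'R': array([[-1.69366022e-02, -9.99856488e-01,  3.93472366e-04],
       [-9.97360908e-01,  1.68665397e-02, -7.06168428e-02],
       [ 7.06000719e-02, -1.58844333e-03, -9.97503437e-01]]), 't': array([0.02775259, 0.51529957, 1.08199633])}
wrist {'vertical_fov': 65.70646984690485, 'cx': 280.46725690154796, 'cy': 209.19582197913363, 'R': array([[ 0.24689016, -0.96904277, -0.00116585],
       [-0.93658222, -0.23892838,  0.25637273],
       [-0.24871469, -0.06220399, -0.96657729]]), 't': array([-0.60020111, -0.03101136,  0.38980883])}
```

View pics/scene0.png

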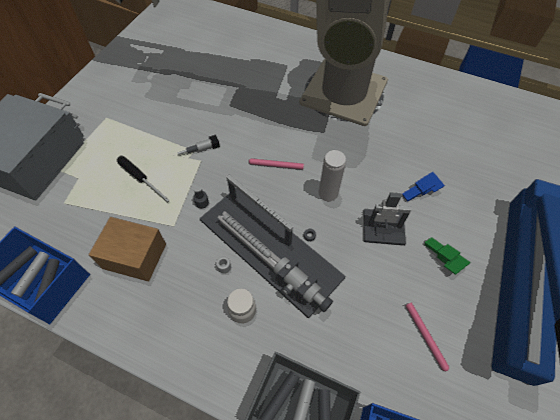

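View pics/top0.png

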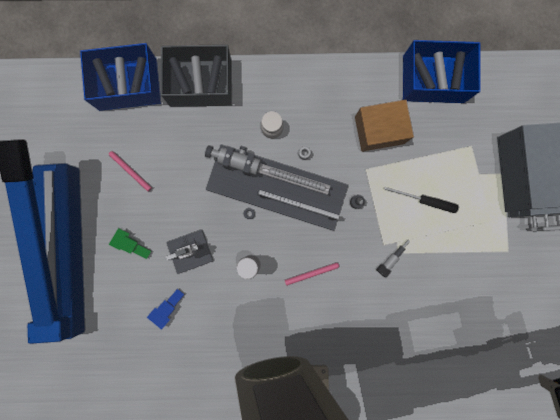

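View pics/wrist0.png

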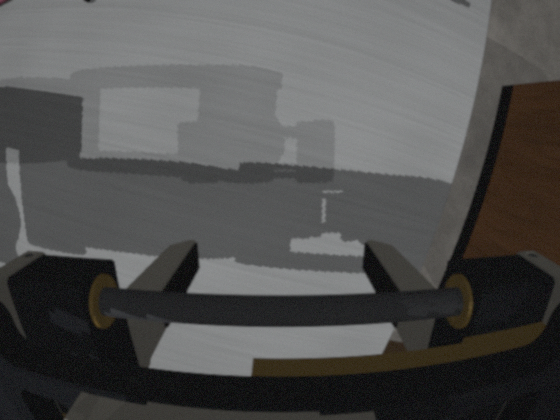

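```bash
cat > h.py <<'E'
import numpy as np, cv2
from scipy.spatial.transform import Rotation as Rot
from bench import ctrl
def foc(c,H=420): return H/2/np.tan(np.radians(c["vertical_fov"])/2)
def proj(c,X):
    X=np.atleast_2d(X); P=X@c["R"].T+c["t"]; f=foc(c)
    return np.c_[c["cx"]+f*P[:,0]/P[:,2],c["cy"]+f*P[:,1]/P[:,2]]
def projw(c,X):
    X=np.atleast_2d(X); P=X@c["R"].T+c["t"]; f=foc(c); n=np.hypot(P[:,0],P[:,1]); th=np.arctan2(n,P[:,2])
    return np.c_[c["cx"]+f*th*P[:,0]/n,c["cy"]+f*th*P[:,1]/n]
def ray(c,uv,fish=False):
    f=foc(c); d=np.array([(uv[0]-c["cx"])/f,(uv[1]-c["cy"])/f])
    if fish:
        r=np.hypot(*d); v=np.r_[np.sin(r)*d/r,np.cos(r)]
    else: v=np.r_[d,1.]
    v=c["R"].T@v; return -c["R"].T@c["t"], v/np.linalg.norm(v)
def atz(c,uv,z,fish=False):
    o,v=ray(c,uv,fish); return o+v*(z-o[2])/v[2]
def tri(rays):
    A=np.zeros((3,3));b=np.zeros(3)
    for o,v in rays:
        M=np.eye(3)-np.outer(v,v);A+=M;b+=M@o
    X=np.linalg.solve(A,b); res=[np.linalg.norm((np.eye(3)-np.outer(v,v))@(X-o)) for o,v in rays]
    return X,res
def bench_pose(ox,oy,th):
    c,s=np.cos(th),np.sin(th)
    return np.array([[c,-s,0,ox],[s,c,0,oy],[0,0,1,0],[0,0,0,1.]])
def tw(T,p): p=np.atleast_2d(p); return p@T[:3,:3].T+T[:3,3]
E
python3 - <<'E'
from h import *
c={n:ctrl.calibration(n) for n in("scene","top")}
ctrl.camera("top");ctrl.camera("scene")
for name in("mouth","rail_plain","rod","rod_tip","rod_end","screw","tag","pointer","tag_grip","stand","nozzle"):
    r=[]
    for n in("scene","top"):
        q=ctrl.pinpoint(n,name); print(name,n,[(np.round(d["xy"],1).tolist(),round(d["p"],2)) for d in q[:4]])
        if q:r.append(ray(c[n],q[0]["xy"]))
    if len(r)==2: X,e=tri(r); print("   ",X.round(4),np.round(e,4))
print(ctrl.read_state()["clock"])
im=cv2.imread("pics/top0.png"); cv2.imwrite("pics/topA.png",cv2.resize(im[130:240,190:360],None,fx=4.6,fy=4.6,interpolation=cv2.INTER_CUBIC))
cv2.imwrite("pics/topB.png",cv2.resize(im[215:285,140:280],None,fx=5.6,fy=5.6,interpolation=cv2.INTER_CUBIC))
im=cv2.imread("pics/scene0.png"); cv2.imwrite("pics/scA.png",cv2.resize(im[170:320,190:350],None,fx=4,fy=4,interpolation=cv2.INTER_CUBIC))
cv2.imwrite("pics/scB.png",cv2.resize(im[140:260,300:460],None,fx=5,fy=5,interpolation=cv2.INTER_CUBIC))
E
```

```text
mouth scene [([281.1, 264.8], 0.86)]
mouth top [([255.5, 169.3], 0.85)]
    [0.62   0.0684 0.0369] [0.0031 0.0031]
rail_plain scene [([243.5, 186.8], 0.58)]
rail_plain top [([320.4, 212.3], 0.74)]
    [ 0.4996 -0.0885  0.0922] [0.0012 0.0012]
rod scene [([243.4, 235.8], 0.87), ([273.6, 160.9], 0.85), ([426.3, 336.0], 0.62)]
rod top [([129.7, 171.6], 0.9), ([294.2, 175.7], 0.68), ([311.4, 271.2], 0.68), ([356.7, 202.6], 0.29)]
    [0.6512 0.1614 0.435 ] [0.139 0.139]
rod_tip scene [([267.8, 254.7], 0.91), ([447.2, 372.0], 0.69), ([246.9, 163.1], 0.6), ([388.7, 203.2], 0.42)]
rod_tip top [([340.1, 263.1], 0.68), ([106.3, 152.0], 0.55)]
    [ 0.3151 -0.195  -0.7207] [0.0631 0.0631]
rod_end scene [([223.7, 210.3], 0.95), ([407.9, 304.9], 0.68), ([242.7, 312.0], 0.61), ([302.1, 163.2], 0.53)]
rod_end top [([325.8, 187.5], 0.84), ([149.3, 188.7], 0.78), ([287.8, 284.1], 0.77)]
    [ 0.5642 -0.1076  0.0689] [0.0003 0.0003]
screw scene []
screw top []
tag scene [([421.5, 189.0], 0.9), ([439.4, 253.2], 0.88), ([279.6, 272.9], 0.75), ([241.5, 187.9], 0.4)]
tag top [([129.5, 245.1], 0.95), ([168.2, 305.7], 0.87), ([184.3, 250.4], 0.71)]
    [0.4357 0.3022 0.2432] [0.0239 0.0239]
pointer scene [([454.4, 270.6], 0.79), ([431.8, 184.1], 0.65), ([388.8, 232.1], 0.64)]
pointer top [([158.5, 316.5], 0.96), ([118.6, 237.8], 0.75), ([319.3, 212.2], 0.62), ([189.5, 250.8], 0.47)]
    [ 0.1282  0.5444 -0.588 ] [0.0439 0.0439]
tag_grip scene [([430.0, 243.6], 0.9), ([394.1, 198.8], 0.71), ([388.4, 205.5], 0.45), ([242.5, 310.5], 0.4)]
tag_grip top [([141.8, 247.7], 0.9), ([176.8, 294.0], 0.75), ([180.6, 253.3], 0.66)]
    [0.4206 0.3659 0.0267] [0.0044 0.0044]
stand scene [([382.7, 226.4], 0.88)]
stand top [([189.8, 253.4], 0.72)]
    [ 0.4023  0.2502 -0.0078] [0.0024 0.0024]
nozzle scene [([201.9, 202.4], 0.47), ([198.0, 151.0], 0.25)]
nozzle top [([358.7, 203.2], 0.61)]
    [ 0.5287 -0.204  -0.0127] [0.0017 0.0017]
1.35
```

View pics/topA.png

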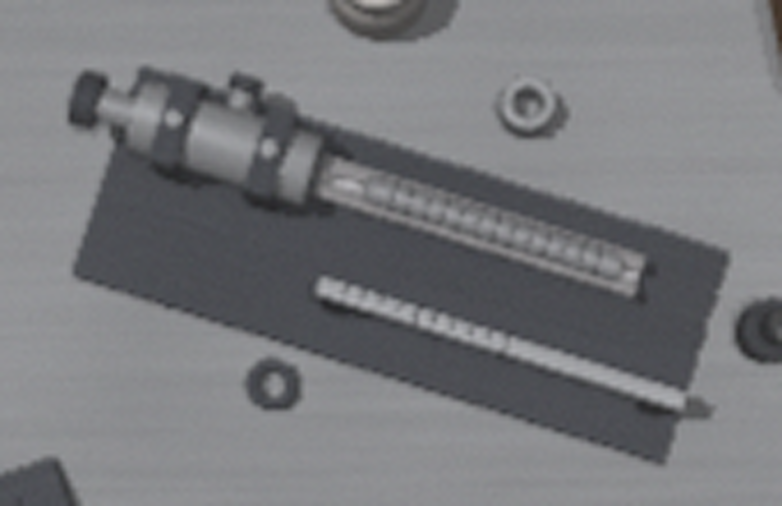

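View pics/topB.png

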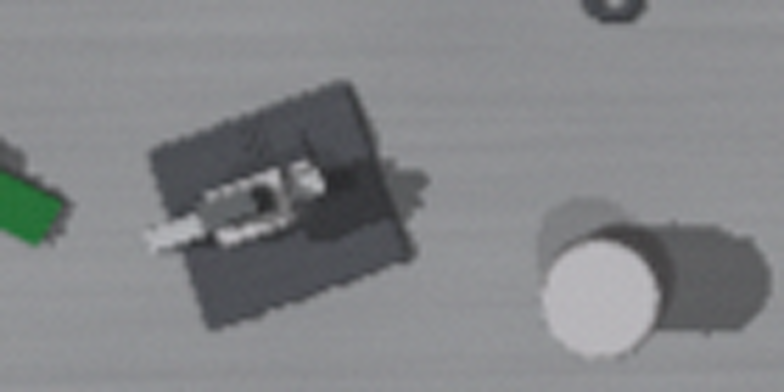

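View pics/scA.png

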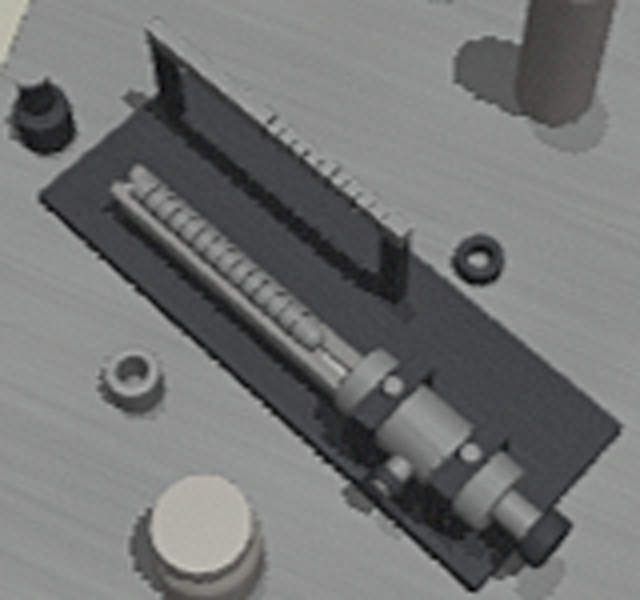

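View pics/scB.png

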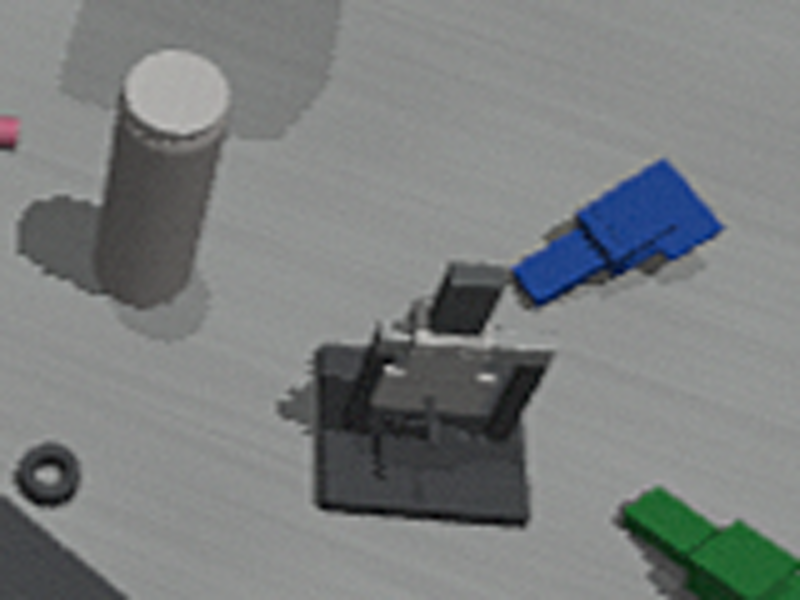

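```bash
cat > fit.py <<'E'
from h import *
from scipy.optimize import least_squares
c={n:ctrl.calibration(n) for n in("scene","top")}
def u(p,s,o): return (np.array(p)+.5)/s+np.array(o)-.5
tA=lambda x,y:u((x,y),4.6,(190,130)); tB=lambda x,y:u((x,y),5.6,(140,215))
sA=lambda x,y:u((x,y),4,(190,170)); sB=lambda x,y:u((x,y),5,(300,140))
B=[("top",tA(729,253),(35,-240,12)),("top",tA(665,463),(-95,-240,12)),("top",tA(75,273),(-95,120,12)),("top",tA(318,288),(-65,-25,100)),
("scene",sA(40,195),(35,-240,12)),("scene",sA(620,430),(-95,120,12)),("scene",sA(478,590),(35,120,12)),("scene",sA(152,28),(-65,-230,100)),("scene",sA(408,234),(-65,-25,100))]
S=[("top",tB(150,152),(45,50,12)),("top",tB(350,82),(45,-50,12)),("top",tB(412,258),(-45,-50,12)),("top",tB(210,328),(-45,50,12)),
("scene",sB(318,347),(-45,-50,12)),("scene",sB(318,505),(45,-50,12)),("scene",sB(527,520),(45,50,12))]
def fit(L,x0):
    f=lambda p:np.concatenate([proj(c[n],tw(bench_pose(*p),np.array(q)/1e3))[0]-uv for n,uv,q in L])
    r=least_squares(f,x0,loss="soft_l1",x_scale=[.1,.1,1]); return r.x,f(r.x).reshape(-1,2)
for L,x0 in((B,(.62,.07,-.33)),(S,(.4,.25,.33))):
    p,e=fit(L,x0); print(p.round(4),np.degrees(p[2]).round(2)); print(e.round(1).tolist())
    for n in c:
        Ln=[l for l in L if l[0]==n]; q,_=fit(Ln,x0); print("  only",n,q.round(4))
E
python3 fit.py
```

```text
[ 0.6254  0.0636 -0.3292] -18.86
[[0.3, -1.2], [-0.3, -0.5], [-1.0, -0.7], [0.0, -1.8], [-0.4, -0.8], [1.5, -1.3], [-0.4, -0.1], [0.3, -1.4], [0.1, -0.5]]
  only scene [ 0.6273  0.0643 -0.3277]
  only top [ 0.6227  0.0632 -0.3287]
[0.4101 0.2485 0.3273] 18.75
[[-0.0, -1.0], [0.1, -1.3], [0.1, -0.5], [0.2, -0.1], [0.2, -1.4], [0.6, -1.2], [0.6, -0.4]]
  only scene [0.4131 0.2482 0.3354]
  only top [0.4082 0.2488 0.3246]
```

```bash
cat >> h.py <<'E'
BP=[0.6254,0.0636,-0.3292]; SP=[0.4101,0.2485,0.3273]
def b2w(p,P=BP): return tw(bench_pose(*P),np.array(p)/1e3)[0]
def w2b(X,P=BP): return (np.linalg.inv(bench_pose(*P))@np.r_[X,1])[:3]*1e3
def goto(pos,yaw):
    """delta to a tool-down pose with tool y yaw (deg); printed as tool-frame mm and rad."""
    s=ctrl.read_state(); R=Rot.from_rotvec(s["tcp_rot"]).as_matrix(); a=np.radians(yaw)
    y=np.array([np.cos(a),np.sin(a),0]); z=np.array([0,0,-1.]); T=np.c_[np.cross(y,z),y,z]
    d=R.T@(np.array(pos)-s["ee_pos"])*1e3; w=Rot.from_matrix(R.T@T).as_rotvec()
    print("t",round(s["clock"],2),"tcp",s["ee_pos"].round(4),"delta",d.round(1),"turn",w.round(3),"F",s["contact_force"].round(1),"op",round(s["opening"],4))
    return d,w
E
python3 - <<'E'
from h import *
for n in("wrist",):
    c=ctrl.calibration(n); s=ctrl.read_state(); R=Rot.from_rotvec(s["tcp_rot"]).as_matrix(); o=-c["R"].T@c["t"]
    print("cam in tool",R.T@(o-s["ee_pos"]),"axis",R.T@c["R"][2], "cam right in tool",R.T@c["R"][0])
print(w2b([0.5642,-0.1076,.05]),w2b([0.5287,-.204,0]))
print(goto(b2w((0,-220,330)),-18.9))
E
```

```text
cam in tool [0.06971836 0.00087034 0.01991533] axis [-2.56548357e-01  1.61198971e-04  9.66531383e-01] cam right in tool [-3.40403358e-04  9.99999909e-01 -2.57134825e-04]
[  -2.56705928 -181.79188708   50.        ] [  -4.99597538 -284.49198623    0.        ]
t 1.35 tcp [ 0.1484 -0.5814  0.4047] delta [ 501.3 -322.9   74.8] turn [ 0.    -0.    -0.991] F [0.8 0.4 0.5] op 0.093
(array([ 501.3024693 , -322.88084785,   74.77556815]), array([ 2.12989329e-05, -6.32539249e-05, -9.91117690e-01]))
```

Call:
drive_tool(
  plan=[
    {"dx":38,"dy":-24,"az":-0.124,"gripper":0},
    {"dx":41,"dy":-20,"az":-0.124},
    {"dx":43,"dy":-14,"az":-0.124},
    {"dx":44,"dy":-9,"az":-0.124,"dz":10},
    {"dx":45,"dy":-3,"az":-0.124,"dz":10},
    {"dx":45,"dy":2,"az":-0.124,"dz":10},
    {"dx":44,"dy":8,"az":-0.124,"dz":10},
    {"dx":43,"dy":13,"az":-0.124,"dz":10},
  ],
)

```text
schema error: expected keys ax, ay, az, dx, dy, dz, gripper
```

```bash
python3 -c "
from h import *
goto(b2w((0,-215,330)),-18.9)"
```

```text
t 1.35 tcp [ 0.1484 -0.5814  0.4047] delta [ 504.  -327.1   74.8] turn [ 0.    -0.    -0.991] F [0.8 0.4 0.5] op 0.093
```

All keys required.

Call:
drive_tool(
  plan=[
    {"ax":0,"ay":0,"dz":0,"dx":38,"dy":-24,"az":-0.124,"gripper":0},
    {"ax":0,"ay":0,"dz":0,"gripper":0,"dx":41,"dy":-20,"az":-0.124},
    {"ax":0,"ay":0,"dz":0,"gripper":0,"dx":43,"dy":-14,"az":-0.124},
    {"ax":0,"ay":0,"gripper":0,"dx":44,"dy":-9,"az":-0.124,"dz":10},
    {"ax":0,"ay":0,"gripper":0,"dx":45,"dy":-3,"az":-0.124,"dz":10},
    {"ax":0,"ay":0,"gripper":0,"dx":45,"dy":2,"az":-0.124,"dz":10},
    {"ax":0,"ay":0,"gripper":0,"dx":44,"dy":8,"az":-0.124,"dz":10},
    {"ax":0,"ay":0,"gripper":0,"dx":43,"dy":13,"az":-0.124,"dz":10},
  ],
)

```text
clock: 2.15
ee_pos: [0.3955, -0.3103, 0.3548]
tcp_rot: [2.525, 1.858, -0.002]
contact_force: [0.8, 1.0, -0.3]
opening: 0.0339
```

```bash
python3 -c "
from h import *
goto(b2w((0,-215,330)),-18.9)"
```

```text
t 2.15 tcp [ 0.3955 -0.3103  0.3548] delta [210.6 102.2  24.2] turn [0.005 0.005 0.028] F [ 0.8  1.  -0.3] op 0.0339
```

Call:
drive_tool(
  plan=[
    {"ax":0.005,"ay":0.005,"az":0.028,"dx":42,"dy":20,"dz":5,"gripper":0},
    {"ax":0,"ay":0,"az":0,"dx":42,"dy":20,"dz":5,"gripper":0},
    {"ax":0,"ay":0,"az":0,"dx":42,"dy":20,"dz":5,"gripper":0},
    {"ax":0,"ay":0,"az":0,"dx":42,"dy":20,"dz":5,"gripper":0},
    {"ax":0,"ay":0,"az":0,"dx":40,"dy":20,"dz":4,"gripper":0},
    {"ax":0,"ay":0,"az":0,"dx":0,"dy":0,"dz":0,"gripper":0},
  ],
)

```text
clock: 2.75
ee_pos: [0.5633, -0.1315, 0.329]
tcp_rot: [2.548, 1.838, 0.002]
contact_force: [-1.4, -0.4, 0.2]
opening: 0.0004
```

```bash
python3 - <<'E'
from h import *
goto(b2w((0,-215,330)),-18.9)
c=ctrl.calibration("wrist"); im=ctrl.camera("wrist"); cv2.imwrite("pics/w1.png",im)
P=[(0,y,50) for y in(-2,-192)]+[(-65,-25,100),(-65,-230,100),(-60,-140,100),(35,-240,12)]
print(projw(c,[b2w(p) for p in P]).round(1))
for n in("rod_end","rod_tip","rail_plain","nozzle","mouth"):
    print(n,[(np.round(d["xy"],1).tolist(),round(d["p"],2)) for d in ctrl.pinpoint("wrist",n)[:3]])
E
```

```text
t 2.75 tcp [ 0.5633 -0.1315  0.329 ] delta [-10.2  -4.4  -1. ] turn [ 0.001 -0.001  0.009] F [-1.4 -0.4  0.2] op 0.0004
[[277.3 -29.3]
 [275.5 195.3]
 [181.1 -26.4]
 [184.6 261.3]
 [183.6 134.1]
 [311.9 235.6]]
rod_end [([275.4, 178.3], 0.79), ([39.9, 163.0], 0.69), ([358.1, 97.2], 0.3)]
rod_tip [([118.2, 262.7], 0.75)]
rail_plain [([180.8, 197.2], 0.7)]
nozzle []
mouth []
```

View pics/w1.png

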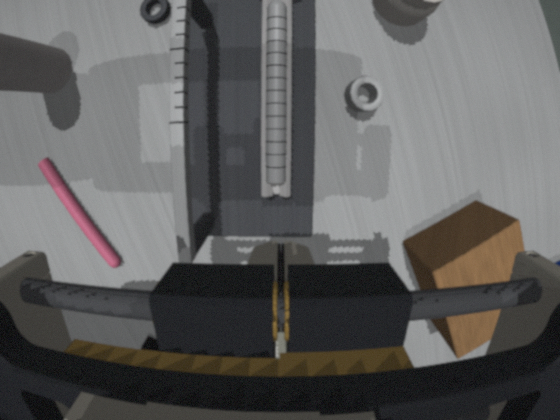

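Call:
drive_tool(
  plan=[
    {"ax":0,"ay":0,"az":0.009,"dx":-4,"dy":-4.4,"dz":30,"gripper":0},
    {"ax":0,"ay":0,"az":0,"dx":0,"dy":0,"dz":32,"gripper":0},
    {"ax":0,"ay":0,"az":0,"dx":0,"dy":0,"dz":30,"gripper":0},
    {"ax":0,"ay":0,"az":0,"dx":0,"dy":0,"dz":0,"gripper":0},
  ],
)

```text
clock: 3.45
ee_pos: [0.5535, -0.1448, 0.2394]
tcp_rot: [2.563, 1.803, 0.006]
contact_force: [-1.4, 0.9, 0.8]
opening: 0.0002
```

```bash
python3 - <<'E'
from h import *
goto(b2w((0,-205,237)),-18.9)
im=ctrl.camera("wrist"); cv2.imwrite("pics/w2.png",im)
E
```

```text
t 3.45 tcp [ 0.5535 -0.1448  0.2394] delta [15.5  0.4  2.4] turn [ 0.009  0.001 -0.015] F [-1.4  0.9  0.8] op 0.0002
```

View pics/w2.png

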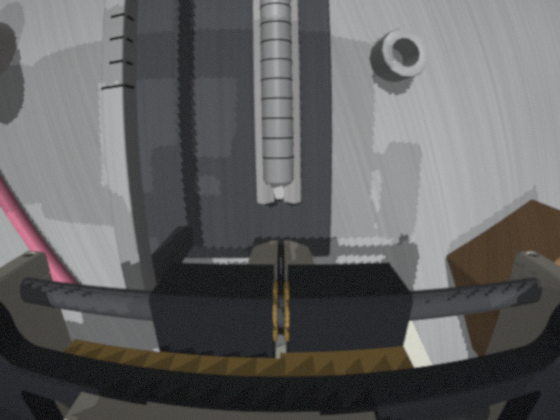

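Call:
drive_tool(
  plan=[
    {"ax":0.009,"ay":0,"az":-0.015,"dx":10,"dy":0.4,"dz":2.4,"gripper":0},
    {"ax":0,"ay":0,"az":0,"dx":8,"dy":0,"dz":0,"gripper":0},
    {"ax":0,"ay":0,"az":0,"dx":8,"dy":0,"dz":0,"gripper":0},
    {"ax":0,"ay":0,"az":0,"dx":8,"dy":0,"dz":0,"gripper":0},
  ],
)

```text
clock: 3.9
ee_pos: [0.5688, -0.1133, 0.2464]
tcp_rot: [2.55, 1.819, 0.009]
contact_force: [0.5, -0.3, 0.5]
opening: 0.0005
```

```bash
python3 - <<'E'
from h import *
goto(b2w((0,-205,237)),-18.9)
im=ctrl.camera("wrist"); cv2.imwrite("pics/w3.png",im)
E
```

```text
t 3.9 tcp [ 0.5688 -0.1133  0.2464] delta [-19.3  -3.7   9.4] turn [ 0.011  0.001 -0.002] F [ 0.5 -0.3  0.5] op 0.0005
```

View pics/w3.png

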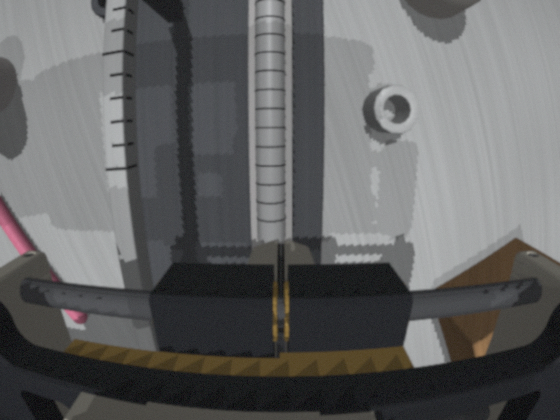

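Call:
drive_tool(
  plan=[
    {"ax":0.011,"ay":0,"az":-0.002,"dx":-22,"dy":-3.7,"dz":0,"gripper":0},
    {"ax":0,"ay":0,"az":0,"dx":0,"dy":0,"dz":0,"gripper":0},
    {"ax":0,"ay":0,"az":0,"dx":0,"dy":0,"dz":0,"gripper":0},
  ],
)

```text
clock: 4.25
ee_pos: [0.5598, -0.1299, 0.2483]
tcp_rot: [2.55, 1.83, 0.003]
contact_force: [-0.1, 0.1, 0.5]
opening: 0.0003
```

```bash
python3 - <<'E'
from h import *
for i in range(3):
  goto(b2w((0,-205,237)),-18.9)
E
```

```text
t 4.25 tcp [ 0.5598 -0.1299  0.2483] delta [-0.7 -0.5 11.3] turn [0.004 0.    0.004] F [-0.1  0.1  0.5] op 0.0003
t 4.25 tcp [ 0.5598 -0.1299  0.2483] delta [-0.7 -0.5 11.3] turn [0.004 0.    0.004] F [-0.1  0.1  0.5] op 0.0003
t 4.25 tcp [ 0.5598 -0.1299  0.2483] delta [-0.7 -0.5 11.3] turn [0.004 0.    0.004] F [-0.1  0.1  0.5] op 0.0003
```

Call:
drive_tool(
  plan=[
    {"ax":0.004,"ay":0,"az":0.004,"dx":-4,"dy":-0.5,"dz":11,"gripper":0},
    {"ax":0,"ay":0,"az":0,"dx":0,"dy":0,"dz":0,"gripper":0},
  ],
)

```text
clock: 4.45
ee_pos: [0.5585, -0.133, 0.2368]
tcp_rot: [2.555, 1.827, 0.0]
contact_force: [-1.0, 0.6, 0.1]
opening: 0.0004
```

```bash
python3 - <<'E'
from h import *
goto(b2w((0,-205,237)),-18.9)
E
```

```text
t 4.45 tcp [ 0.5585 -0.133   0.2368] delta [ 2.6 -0.2 -0.2] turn [ 0.    -0.     0.001] F [-1.   0.6  0.1] op 0.0004
```

Call:
drive_tool(
  plan=[
    {"ax":0,"ay":0,"az":0,"dx":7,"dy":0,"dz":0.5,"gripper":0},
    {"ax":0,"ay":0,"az":0,"dx":7,"dy":0,"dz":0.5,"gripper":0},
  ],
)

```text
clock: 4.65
ee_pos: [0.563, -0.1192, 0.2351]
tcp_rot: [-2.556, -1.825, 0.001]
contact_force: [0.1, -0.2, -0.7]
opening: 0.0005
```

```bash
python3 - <<'E'
from h import *
goto(b2w((0,-205,237)),-18.9)
E
```

```text
t 4.65 tcp [ 0.563  -0.1192  0.2351] delta [-11.8  -0.1  -1.9] turn [-0.001 -0.    -0.001] F [ 0.1 -0.2 -0.7] op 0.0005
```

Call:
drive_tool(
  plan=[
    {"ax":0,"ay":0,"az":0,"dx":6,"dy":0,"dz":-1,"gripper":0},
    {"ax":0,"ay":0,"az":0,"dx":6,"dy":0,"dz":0,"gripper":0},
    {"ax":0,"ay":0,"az":0,"dx":6,"dy":0,"dz":0,"gripper":0},
  ],
)

```text
clock: 4.95
ee_pos: [0.5694, -0.1002, 0.2359]
tcp_rot: [-2.555, -1.826, 0.002]
contact_force: [0.0, -1.0, -0.2]
opening: 0.0005
```

```bash
python3 - <<'E'
from h import *
goto(b2w((0,-205,237)),-18.9)
im=ctrl.camera("wrist"); cv2.imwrite("pics/w4.png",im)
E
```

```text
t 4.95 tcp [ 0.5694 -0.1002  0.2359] delta [-31.9   0.   -1. ] turn [-0.001  0.001  0.   ] F [ 0.  -1.  -0.2] op 0.0005
```

View pics/w4.png

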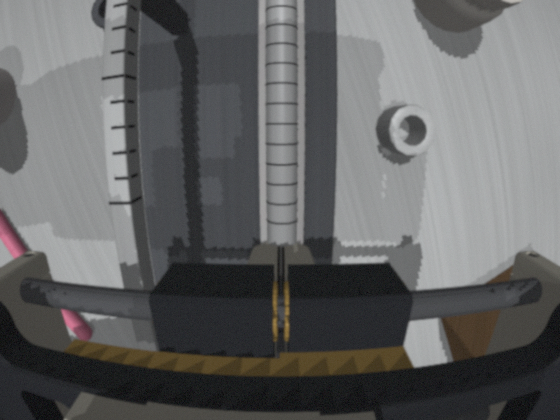

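Call:
drive_tool(
  plan=[
    {"ax":0,"ay":0,"az":0,"dx":8,"dy":0,"dz":-0.5,"gripper":0},
    {"ax":0,"ay":0,"az":0,"dx":8,"dy":0,"dz":0,"gripper":0},
    {"ax":0,"ay":0,"az":0,"dx":8,"dy":0,"dz":0,"gripper":0},
    {"ax":0,"ay":0,"az":0,"dx":8,"dy":0,"dz":0,"gripper":0},
    {"ax":0,"ay":0,"az":0,"dx":6,"dy":0,"dz":0,"gripper":0},
  ],
)

```text
clock: 5.5
ee_pos: [0.5829, -0.0605, 0.2365]
tcp_rot: [-2.555, -1.826, 0.001]
contact_force: [-0.5, -2.0, -0.9]
opening: 0.0002
```

```bash
python3 - <<'E'
from h import *
goto(b2w((0,-205,237)),-18.9)
im=ctrl.camera("top"); cv2.imwrite("pics/t5.png",cv2.resize(im[130:240,190:360],None,fx=4.6,fy=4.6))
im=ctrl.camera("wrist"); cv2.imwrite("pics/w5.png",im)
E
```

```text
t 5.5 tcp [ 0.5829 -0.0605  0.2365] delta [-73.8   0.1  -0.5] turn [-0.001  0.     0.   ] F [-0.5 -2.  -0.9] op 0.0002
```

View pics/w5.png

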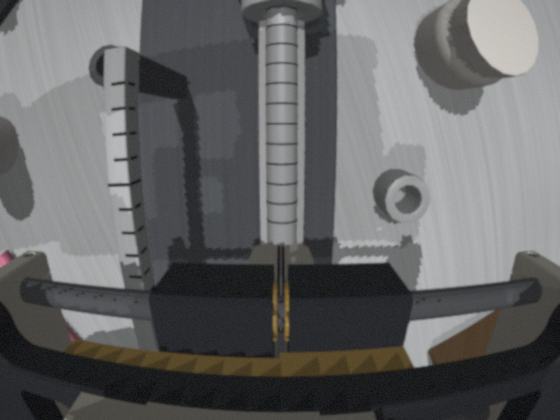

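View pics/t5.png

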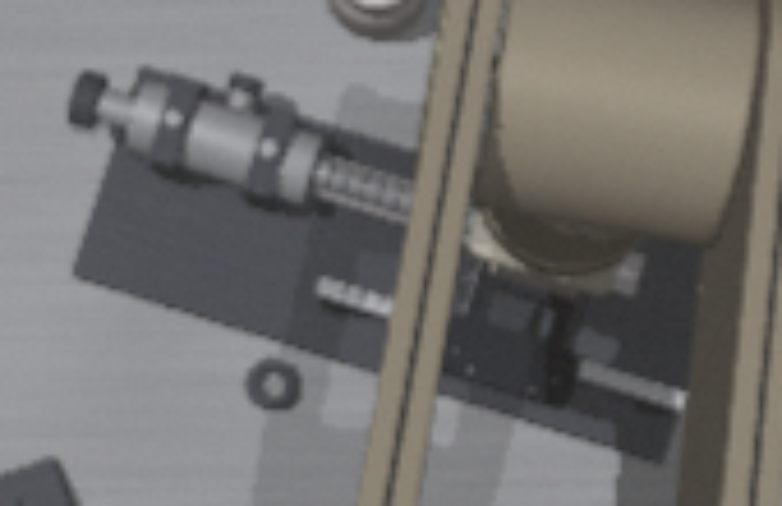

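Call:
drive_tool(
  plan=[
    {"ax":0,"ay":0,"az":0,"dx":5,"dy":0,"dz":0,"gripper":0},
    {"ax":0,"ay":0,"az":0,"dx":5,"dy":0,"dz":0,"gripper":0},
    {"ax":0,"ay":0,"az":0,"dx":4,"dy":0,"dz":0,"gripper":0},
  ],
)

```text
clock: 5.9
ee_pos: [0.5876, -0.0468, 0.2366]
tcp_rot: [-2.555, -1.827, 0.002]
contact_force: [-0.9, -2.7, -0.3]
opening: 0.0001
```

Call:
drive_tool(
  plan=[
    {"ax":0,"ay":0,"az":0,"dx":4,"dy":0,"dz":0,"gripper":0},
    {"ax":0,"ay":0,"az":0,"dx":4,"dy":0,"dz":0,"gripper":0},
  ],
)

```text
clock: 6.1
ee_pos: [0.5901, -0.0396, 0.2366]
tcp_rot: [2.556, 1.826, -0.005]
contact_force: [-6.2, -19.3, 2.7]
opening: 0.0003
```

Call:
drive_tool(
  plan=[
    {"ax":0,"ay":0,"az":0,"dx":4,"dy":0,"dz":0,"gripper":0},
    {"ax":0,"ay":0,"az":0,"dx":4,"dy":0,"dz":0,"gripper":0},
  ],
)

```text
clock: 6.3
ee_pos: [0.5913, -0.0371, 0.2366]
tcp_rot: [2.551, 1.821, -0.024]
contact_force: [-9.4, -19.5, 5.4]
opening: 0.0003
```

Call:
drive_tool(
  plan=[
    {"ax":0,"ay":0,"az":0,"dx":-4,"dy":0,"dz":0,"gripper":0},
    {"ax":0,"ay":0,"az":0,"dx":-15,"dy":0,"dz":0,"gripper":0},
  ],
)

```text
clock: 6.5
ee_pos: [0.5854, -0.0549, 0.2371]
tcp_rot: [2.55, 1.822, -0.024]
contact_force: [-0.2, -0.6, 0.1]
opening: 0.0005
```

```bash
python3 - <<'E'
from h import *
goto(b2w((0,-205,237)),-18.9)
print(w2b([.5901,-.0396,.2366]),w2b([.5913,-.0371,.2366]))
im=ctrl.camera("wrist"); cv2.imwrite("pics/w6.png",im); c=ctrl.calibration("wrist")
print(projw(c,[b2w((x,y,z)) for x,y,z in[(0,-102,50),(0,-102,58),(0,-92,58),(0,-92,50),(0,-192,48)]]).round(1))
E
```

```text
t 6.5 tcp [ 0.5854 -0.0549  0.2371] delta [-79.9  -0.4   1.4] turn [-0.003  0.017 -0.   ] F [-0.2 -0.6  0.1] op 0.0005
[-4.13104326e-02 -1.09070291e+02  2.36600000e+02] [   0.28603587 -106.31659411  236.6       ]
[[281.2 202.4]
 [281.1 206.5]
 [281.1 187. ]
 [281.1 183.8]
 [281.3 337.5]]
```

View pics/w6.png

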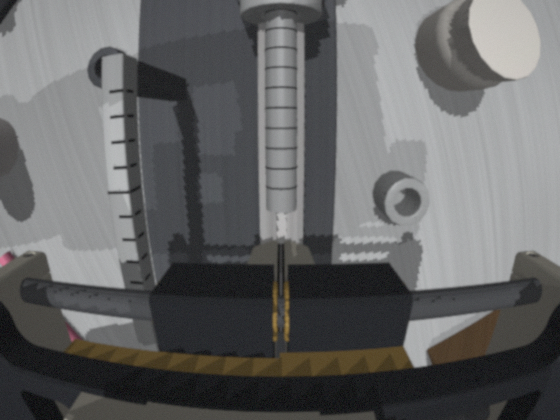

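Call:
drive_tool(
  plan=[
    {"ax":0,"ay":0.017,"az":0,"dx":-6,"dy":0,"dz":-30,"gripper":0},
    {"ax":0,"ay":0,"az":0,"dx":0,"dy":0,"dz":-45,"gripper":40},
    {"ax":0,"ay":0,"az":0,"dx":0,"dy":0,"dz":-45,"gripper":60},
  ],
)

```text
clock: 6.85
ee_pos: [0.5798, -0.0635, 0.3509]
tcp_rot: [-2.546, -1.814, 0.018]
contact_force: [-0.0, -0.8, 0.9]
opening: 0.0122
```

```bash
python3 - <<'E'
from h import *
im=ctrl.camera("wrist"); cv2.imwrite("pics/w7.png",im); c=ctrl.calibration("wrist")
print(projw(c,[b2w((x,y,z)) for x,y,z in[(0,-102,50),(0,-102,58),(0,-92,58),(0,-112,58),(0,-192,48),(-65,-130,100),(-65,-40,100),(0,0,71)]]).round(1))
c={n:ctrl.calibration(n) for n in("scene","top")}
print(tri([ray(c["top"],(180.6,253.3)),ray(c["scene"],(394.1,198.8))]))
for n,P in c.items(): print(n,proj(P,[b2w((0,0,133),SP),b2w((0,20,133),SP),b2w((0,-20,133),SP),b2w((0,0,100),SP)]).round(1))
for s,z in(((184.3,250.4),.1),((180.6,253.3),.133)): print(w2b(atz(c["top"],s,z),SP))
goto(b2w((0,0,340),SP),18.8)
E
```

```text
[[283.4 166.1]
 [283.4 167.3]
 [283.4 155.9]
 [283.4 178.5]
 [283.5 258.1]
 [200.6 210.8]
 [196.1  94.2]
 [283.   48.1]]
(array([0.40691733, 0.24543774, 0.12593481]), [np.float64(0.0013365554451148327), np.float64(0.0013365554451148383)])
scene [[396.5 198.7]
 [405.6 199.5]
 [387.4 197.9]
 [392.8 206.4]]
top [[179.2 251.9]
 [171.1 254.8]
 [187.2 249. ]
 [182.3 251.5]]
[  0.83682711  -5.34252048 100.        ]
[ -4.19181311  -2.10966525 133.        ]
t 6.9 tcp [ 0.582  -0.0638  0.3606] delta [ 239.2 -264.2   22.8] turn [-0.007 -0.003 -0.66 ] F [ 2.2 -0.8  6.6] op 0.0159
```

View pics/w7.png

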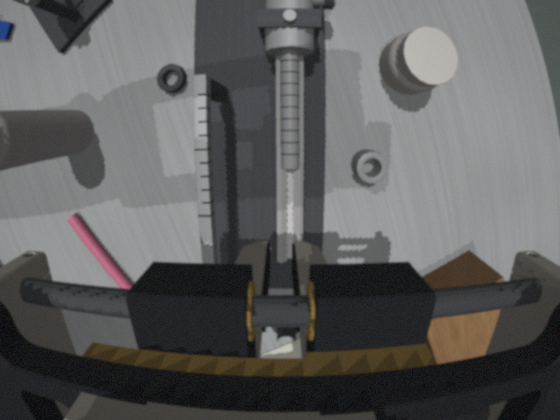

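Call:
drive_tool(
  plan=[
    {"ax":-0.007,"ay":-0.003,"az":-0.083,"dx":27,"dy":-30,"dz":3,"gripper":60},
    {"ax":0,"ay":0,"az":-0.083,"dx":29,"dy":-27,"dz":0,"gripper":60},
    {"ax":0,"ay":0,"az":-0.083,"dx":31,"dy":-25,"dz":0,"gripper":60},
    {"ax":0,"ay":0,"az":-0.083,"dx":33,"dy":-22,"dz":0,"gripper":60},
    {"ax":0,"ay":0,"az":-0.083,"dx":35,"dy":-19,"dz":0,"gripper":60},
    {"ax":0,"ay":0,"az":-0.083,"dx":36,"dy":-16,"dz":0,"gripper":60},
    {"ax":0,"ay":0,"az":-0.083,"dx":36,"dy":-13,"dz":0,"gripper":60},
    {"ax":0,"ay":0,"az":-0.08,"dx":30,"dy":-8,"dz":0,"gripper":60},
  ],
)

```text
clock: 7.7
ee_pos: [0.4286, 0.2091, 0.3622]
tcp_rot: [1.8, 2.56, 0.019]
contact_force: [0.4, -0.8, 0.4]
opening: 0.0601
```

Call:
drive_tool(
  plan=[
    {"ax":0,"ay":0,"az":0,"dx":0,"dy":0,"dz":0,"gripper":60},
    {"ax":0,"ay":0,"az":0,"dx":0,"dy":0,"dz":0,"gripper":60},
  ],
)

```text
clock: 7.9
ee_pos: [0.4267, 0.212, 0.3623]
tcp_rot: [1.792, 2.567, 0.022]
contact_force: [-0.7, -0.1, -1.0]
opening: 0.0599
```

```bash
cat > look.py <<'E'
from h import *
import sys
c=ctrl.calibration("wrist"); im=ctrl.camera("wrist"); cv2.imwrite("pics/%s.png"%sys.argv[1],im)
s=ctrl.read_state(); np.save(sys.argv[1]+".npy",np.r_[c["R"].ravel(),c["t"]])
print("cal drift",np.abs(ctrl.calibration("wrist")["t"]-c["t"]).max().round(4))
T=lambda p:projw(c,[b2w(q,SP) for q in p]).round(1).tolist()
print("tab top corners",T([(-6,-12,150),(6,-12,150),(6,12,150),(-6,12,150)]))
print("bar ends",T([(0,-40,100),(0,40,100)]), "base",T([(45,50,12),(-45,50,12),(-45,-50,12),(45,-50,12)]))
for n in("tag","tag_grip","pointer"): print(n,[(np.round(d["xy"],1).tolist(),round(d["p"],2)) for d in ctrl.pinpoint("wrist",n)[:3]])
E
python3 look.py w8; python3 -c "
from h import *
goto(b2w((0,0,340),SP),18.8)"
```

```text
cal drift 0.0001
tab top corners [[261.0, 194.4], [280.8, 194.8], [281.8, 155.2], [261.5, 154.8]]
bar ends [[271.0, 216.1], [273.2, 111.3]] base [[318.6, 106.6], [229.2, 104.8], [229.0, 201.2], [314.6, 202.9]]
tag [([154.1, 62.3], 0.89), ([269.8, 176.5], 0.7)]
tag_grip [([314.0, 44.4], 0.93), ([178.4, 84.2], 0.84), ([275.0, 182.6], 0.83)]
pointer [([310.7, 170.5], 0.81), ([369.1, 8.4], 0.71), ([147.5, 29.3], 0.55)]
t 8.1 tcp [0.4274 0.2108 0.3622] delta [41.4 -3.8 22.1] turn [0.017 0.001 0.021] F [-0.1 -1.  -0.3] op 0.0602
```

View pics/w8.png

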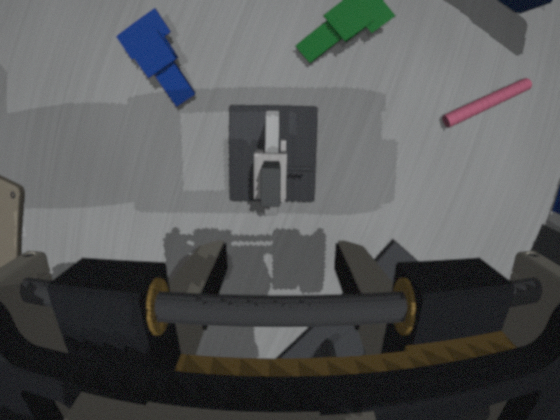

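```bash
python3 -c "
import cv2
im=cv2.imread('pics/w8.png'); cv2.imwrite('pics/w8z.png',cv2.resize(im[95:220,215:335],None,fx=4.8,fy=4.8,interpolation=cv2.INTER_CUBIC))"
```

```text
(no output)
```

View pics/w8z.png

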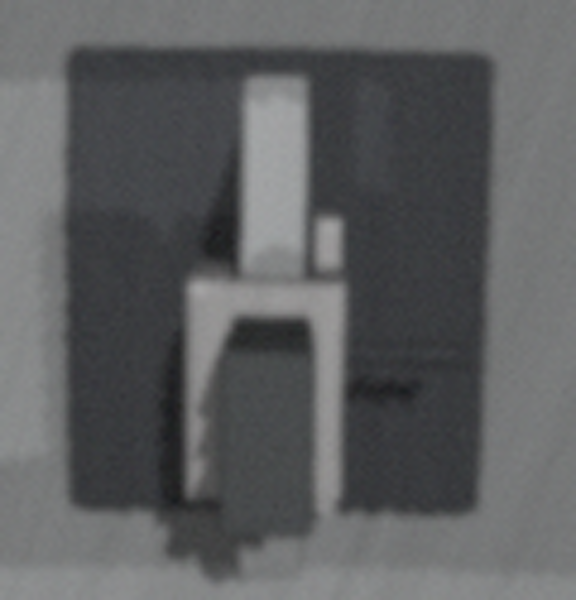

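Call:
drive_tool(
  plan=[
    {"ax":0.017,"ay":0,"az":0.021,"dx":17,"dy":-3.8,"dz":0,"gripper":60},
    {"ax":0,"ay":0,"az":0,"dx":13,"dy":0,"dz":0,"gripper":60},
    {"ax":0,"ay":0,"az":0,"dx":0,"dy":0,"dz":0,"gripper":60},
  ],
)

```text
clock: 8.4
ee_pos: [0.4154, 0.2362, 0.362]
tcp_rot: [1.837, 2.547, -0.001]
contact_force: [0.0, 0.5, -1.2]
opening: 0.0601
```

```bash
sed -i 's/-12,150/-20,150/g; s/(\(-*6\),12,150)/(\1,4,150)/g' look.py; python3 look.py w9; python3 -c "
from h import *
goto(b2w((0,-8,300),SP),18.8)
import cv2
im=cv2.imread('pics/w9.png'); cv2.imwrite('pics/w9z.png',cv2.resize(im[105:305,180:380],None,fx=3,fy=3,interpolation=cv2.INTER_CUBIC))"
```

```text
cal drift 0.0007
tab top corners [[271.1, 248.0], [290.1, 247.9], [290.2, 211.4], [270.6, 211.5]]
bar ends [[280.8, 248.0], [280.1, 146.8]] base [[324.7, 131.3], [235.7, 131.8], [238.8, 226.3], [322.8, 225.8]]
tag [([344.9, 49.0], 0.85), ([162.4, 87.6], 0.71), ([278.3, 211.5], 0.57)]
tag_grip [([182.3, 112.7], 0.97), ([320.1, 66.4], 0.87), ([283.5, 222.5], 0.63)]
pointer [([319.3, 195.1], 0.73), ([373.2, 25.0], 0.66), ([150.0, 54.6], 0.62)]
t 8.6 tcp [0.4155 0.2354 0.362 ] delta [ 6.3 -1.  62. ] turn [ 0.     0.002 -0.007] F [-0.  -0.5 -0.1] op 0.0602
```

View pics/w9z.png

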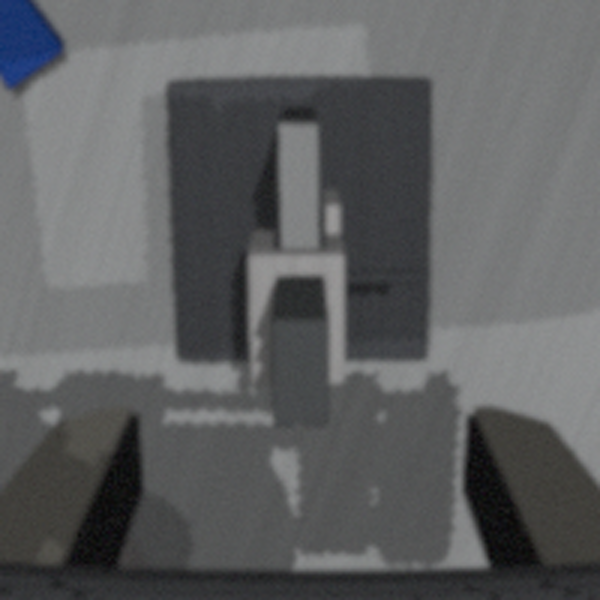

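Call:
drive_tool(
  plan=[
    {"ax":0,"ay":0.002,"az":-0.007,"dx":6.3,"dy":-1,"dz":10,"gripper":60},
    {"ax":0,"ay":0,"az":0,"dx":0,"dy":0,"dz":20,"gripper":60},
    {"ax":0,"ay":0,"az":0,"dx":0,"dy":0,"dz":20,"gripper":60},
  ],
)

```text
clock: 8.9
ee_pos: [0.414, 0.2414, 0.3129]
tcp_rot: [1.827, 2.552, 0.01]
contact_force: [0.4, 0.3, 0.1]
opening: 0.0602
```

```bash
python3 -c "
from h import *
goto(b2w((0,-8,300),SP),18.8)"
```

```text
t 8.9 tcp [0.414  0.2414 0.3129] delta [-0.1 -1.5 12.8] turn [ 0.007 -0.001 -0.   ] F [0.4 0.3 0.1] op 0.0602
```

Call:
drive_tool(
  plan=[
    {"ax":0.007,"ay":0,"az":0,"dx":0,"dy":-1.5,"dz":10,"gripper":60},
    {"ax":0,"ay":0,"az":0,"dx":0,"dy":0,"dz":0,"gripper":60},
  ],
)

```text
clock: 9.1
ee_pos: [0.411, 0.2405, 0.2984]
tcp_rot: [-1.826, -2.551, 0.007]
contact_force: [0.3, 0.3, 0.2]
opening: 0.06
```

```bash
python3 -c "
from h import *
goto(b2w((0,-8,300),SP),18.8)"
```

```text
t 9.1 tcp [0.411  0.2405 0.2984] delta [-0.1  1.7 -1.6] turn [-0.006 -0.001  0.   ] F [0.3 0.3 0.2] op 0.06
```

Correct slightly, then close.

Call:
drive_tool(
  plan=[
    {"ax":-0.006,"ay":0,"az":0,"dx":0,"dy":1.7,"dz":-1,"gripper":60},
    {"ax":0,"ay":0,"az":0,"dx":0,"dy":0,"dz":0,"gripper":25},
    {"ax":0,"ay":0,"az":0,"dx":0,"dy":0,"dz":0,"gripper":16},
    {"ax":0,"ay":0,"az":0,"dx":0,"dy":0,"dz":0,"gripper":16},
  ],
  squeeze=20,
)

```text
clock: 9.5
ee_pos: [0.4134, 0.2414, 0.3016]
tcp_rot: [1.828, 2.554, 0.005]
contact_force: [-0.5, -0.0, 0.7]
opening: 0.0405
```

```bash
python3 -c "
from h import *
goto(b2w((0,-8,300),SP),18.8)"
```

```text
t 9.5 tcp [0.4134 0.2414 0.3016] delta [-0.2 -0.9  1.6] turn [ 0.003 -0.001  0.001] F [-0.5 -0.   0.7] op 0.0405
```

Call:
drive_tool(
  plan=[
    {"ax":0.003,"ay":0,"az":0,"dx":0,"dy":-0.5,"dz":1,"gripper":16},
    {"ax":0,"ay":0,"az":0,"dx":0,"dy":0,"dz":0,"gripper":5},
    {"ax":0,"ay":0,"az":0,"dx":0,"dy":0,"dz":0,"gripper":5},
    {"ax":0,"ay":0,"az":0,"dx":0,"dy":0,"dz":0,"gripper":5},
    {"ax":0,"ay":0,"az":0,"dx":0,"dy":0,"dz":0,"gripper":5},
  ],
  squeeze=25,
)

```text
clock: 10.0
ee_pos: [0.4134, 0.2414, 0.3018]
tcp_rot: [1.828, 2.555, 0.004]
contact_force: [0.1, -0.4, 0.5]
opening: 0.0121
```

```bash
python3 -c "
from h import *
goto(b2w((0,-8,300),SP),18.8)
cv2.imwrite('pics/w10.png',ctrl.camera('wrist'))"
```

```text
t 10.0 tcp [0.4134 0.2414 0.3018] delta [-0.3 -0.8  1.8] turn [ 0.002 -0.001  0.   ] F [ 0.1 -0.4  0.5] op 0.0121
```

View pics/w10.png

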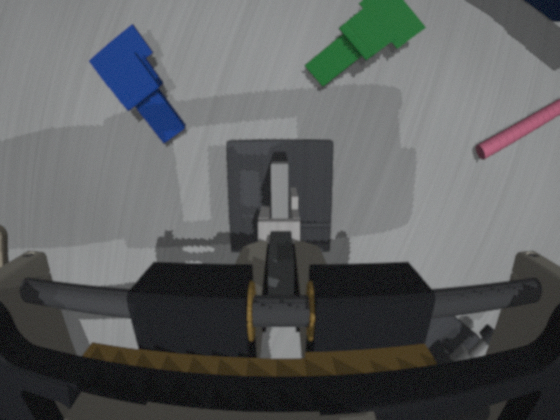

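Call:
drive_tool(
  plan=[
    {"ax":0,"ay":0,"az":0,"dx":0,"dy":0,"dz":-15,"gripper":5},
    {"ax":0,"ay":0,"az":0,"dx":0,"dy":0,"dz":-40,"gripper":5},
    {"ax":0,"ay":0,"az":0,"dx":0,"dy":0,"dz":-45,"gripper":5},
    {"ax":0,"ay":0,"az":0,"dx":0,"dy":0,"dz":-15,"gripper":5},
    {"ax":0,"ay":0,"az":0,"dx":0,"dy":0,"dz":0,"gripper":5},
  ],
)

```text
clock: 10.55
ee_pos: [0.4131, 0.241, 0.4233]
tcp_rot: [1.828, 2.554, 0.006]
contact_force: [0.1, 1.2, -2.2]
opening: 0.0121
```

```bash
python3 -c "
from h import *
goto(b2w((-65,-175,400)),-18.9)
cv2.imwrite('pics/w11.png',ctrl.camera('wrist'))
print(b2w((-65,-175,400)))
c=ctrl.calibration('top');print(atz(c,(248,267),.15))"
```

```text
t 10.55 tcp [0.4131 0.241  0.4233] delta [-335.2  -14.8   22.9] turn [ 0.003 -0.002  0.658] F [ 0.1  1.2 -2.2] op 0.0121
[ 0.50731535 -0.08098913  0.4       ]
[0.3733601  0.08628893 0.15      ]
```

View pics/w11.png

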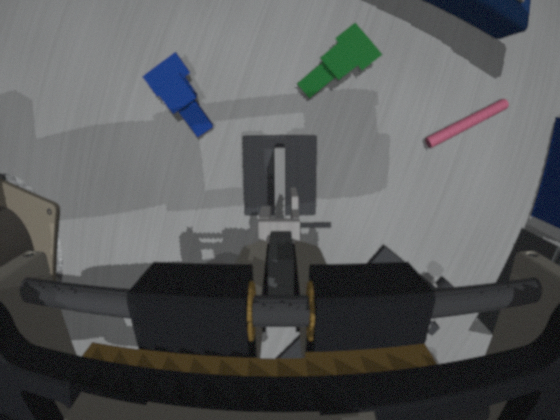

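Call:
drive_tool(
  plan=[
    {"ax":0.003,"ay":0,"az":0.075,"dx":-30,"dy":-1,"dz":0,"gripper":5},
    {"ax":0,"ay":0,"az":0.075,"dx":-36,"dy":1,"dz":0,"gripper":5},
    {"ax":0,"ay":0,"az":0.075,"dx":-36,"dy":4,"dz":0,"gripper":5},
    {"ax":0,"ay":0,"az":0.075,"dx":-35,"dy":6,"dz":0,"gripper":5},
    {"ax":0,"ay":0,"az":0.075,"dx":-35,"dy":9,"dz":0,"gripper":5},
    {"ax":0,"ay":0,"az":0.075,"dx":-34,"dy":12,"dz":0,"gripper":5},
    {"ax":0,"ay":0,"az":0.075,"dx":-33,"dy":14,"dz":0,"gripper":5},
    {"ax":0,"ay":0,"az":0.075,"dx":-32,"dy":17,"dz":0,"gripper":5},
  ],
)

```text
clock: 11.4
ee_pos: [0.4889, -0.0361, 0.41]
tcp_rot: [-2.505, -1.876, 0.019]
contact_force: [0.8, -0.9, -1.2]
opening: 0.0121
```

```bash
python3 -c "
from h import *
goto(b2w((-65,-175,400)),-18.9)"
```

```text
t 11.4 tcp [ 0.4889 -0.0361  0.41  ] delta [-37.9  30.5   9.6] turn [-0.017  0.003  0.045] F [ 0.8 -0.9 -1.2] op 0.0121
```

Call:
drive_tool(
  plan=[
    {"ax":-0.017,"ay":0,"az":0.04,"dx":-19,"dy":15,"dz":0,"gripper":5},
    {"ax":0,"ay":0,"az":0,"dx":-17,"dy":13,"dz":0,"gripper":5},
    {"ax":0,"ay":0,"az":0,"dx":0,"dy":0,"dz":0,"gripper":5},
  ],
)

```text
clock: 11.7
ee_pos: [0.5042, -0.0847, 0.404]
tcp_rot: [-2.558, -1.818, 0.013]
contact_force: [0.4, -0.1, -2.3]
opening: 0.0116
```

```bash
python3 -c "
from h import *
goto(b2w((-65,-175,375)),-18.9)"
```

```text
t 11.7 tcp [ 0.5042 -0.0847  0.404 ] delta [ 4.7  1.9 29. ] turn [-0.007  0.005 -0.005] F [ 0.4 -0.1 -2.3] op 0.0116
```

Call:
drive_tool(
  plan=[
    {"ax":-0.007,"ay":0.005,"az":-0.005,"dx":2,"dy":1.9,"dz":15,"gripper":5},
    {"ax":0,"ay":0,"az":0,"dx":0,"dy":0,"dz":14,"gripper":5},
    {"ax":0,"ay":0,"az":0,"dx":0,"dy":0,"dz":0,"gripper":5},
  ],
)

```text
clock: 12.0
ee_pos: [0.5052, -0.0829, 0.3701]
tcp_rot: [-2.553, -1.821, 0.005]
contact_force: [-0.6, -0.2, -2.0]
opening: 0.0123
```

```bash
cat > look2.py <<'E'
from h import *
import sys
goto(b2w((-65,-175,302)),-18.9)
c=ctrl.calibration("wrist"); im=ctrl.camera("wrist"); cv2.imwrite("pics/%s.png"%sys.argv[1],im)
cv2.imwrite("pics/%sz.png"%sys.argv[1],cv2.resize(im[60:270,190:380],None,fx=2.85,fy=2.85,interpolation=cv2.INTER_CUBIC))
print("cal drift",np.abs(ctrl.calibration("wrist")["t"]-c["t"]).max().round(4))
T=lambda p:projw(c,[b2w(q) for q in p]).round(1).tolist()
for y in(-60,-90,-120,-130): print(y,"rail edges",T([(-70,y,100),(-60,y,100)]))
print("trough/rod axis at -80,-120",T([(0,-80,58),(0,-120,48)]),"mouth",T([(0,0,71)]))
E
python3 look2.py w12
```

```text
t 12.0 tcp [ 0.5052 -0.0829  0.3701] delta [ 2.5  1.8 68.1] turn [-0.007 -0.001 -0.002] F [-0.6 -0.2 -2. ] op 0.0123
cal drift 0.0005
-60 rail edges [[278.3, 63.4], [291.5, 63.4]]
-90 rail edges [[278.4, 101.6], [291.6, 101.6]]
-120 rail edges [[278.5, 140.6], [291.6, 140.6]]
-130 rail edges [[278.6, 153.5], [291.6, 153.5]]
trough/rod axis at -80,-120 [[356.9, 95.8], [354.0, 139.0]] mouth [[358.6, 8.3]]
```

View pics/w12.png

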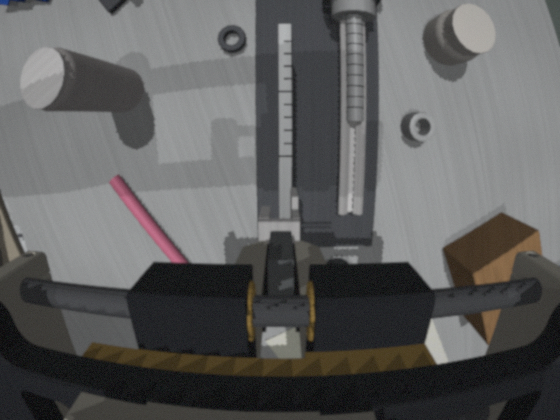

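View pics/w12z.png

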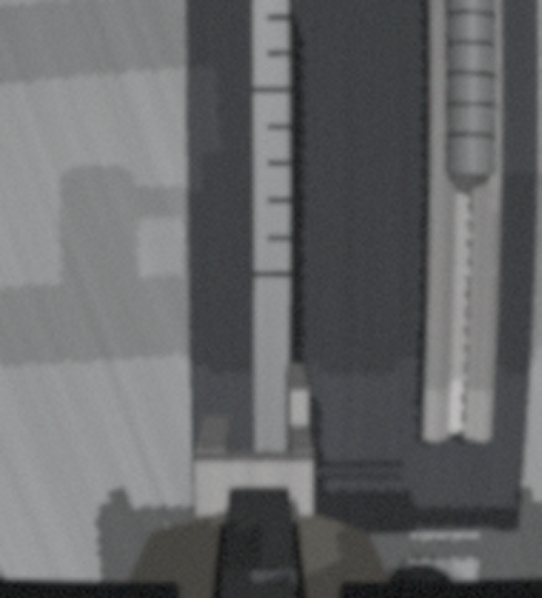

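Call:
drive_tool(
  plan=[
    {"ax":-0.007,"ay":0,"az":-0.002,"dx":0,"dy":1.8,"dz":0,"gripper":5},
    {"ax":0,"ay":0,"az":0,"dx":0,"dy":0,"dz":0,"gripper":5},
  ],
)

```text
clock: 12.25
ee_pos: [0.5071, -0.0827, 0.3715]
tcp_rot: [2.553, 1.829, 0.002]
contact_force: [-0.4, -0.2, -1.9]
opening: 0.0121
```

```bash
python3 look2.py w13
```

```text
t 12.25 tcp [ 0.5071 -0.0827  0.3715] delta [ 1.6 -0.5 69.5] turn [ 0.002 -0.001  0.002] F [-0.4 -0.2 -1.9] op 0.0121
cal drift 0.0002
-60 rail edges [[273.6, 64.8], [286.8, 64.8]]
-90 rail edges [[273.6, 102.9], [286.7, 102.9]]
-120 rail edges [[273.6, 141.6], [286.6, 141.7]]
-130 rail edges [[273.7, 154.5], [286.6, 154.5]]
trough/rod axis at -80,-120 [[352.2, 97.0], [349.2, 139.9]] mouth [[354.2, 9.8]]
```

View pics/w13z.png

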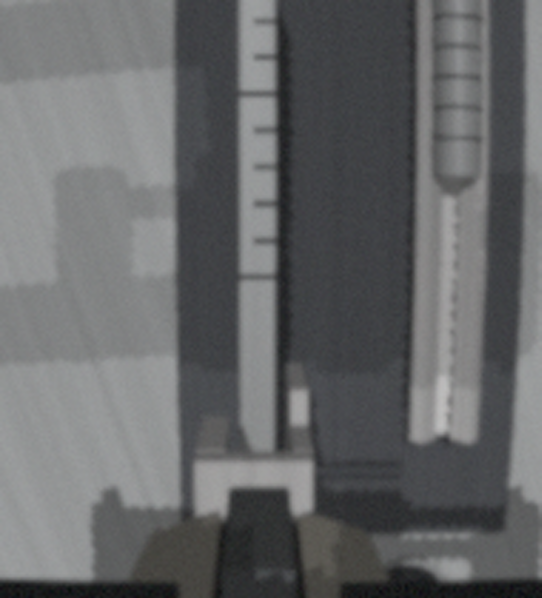

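Call:
drive_tool(
  plan=[
    {"ax":0,"ay":0,"az":0,"dx":0,"dy":-0.2,"dz":15,"gripper":5},
    {"ax":0,"ay":0,"az":0,"dx":0,"dy":0,"dz":8,"gripper":5},
  ],
)

```text
clock: 12.5
ee_pos: [0.5077, -0.0825, 0.3497]
tcp_rot: [2.55, 1.827, 0.007]
contact_force: [-1.2, 1.1, -2.4]
opening: 0.0114
```

```bash
python3 look2.py w14
```

```text
t 12.5 tcp [ 0.5077 -0.0825  0.3497] delta [ 1.2 -1.1 47.6] turn [ 0.006 -0.001  0.002] F [-1.2  1.1 -2.4] op 0.0114
cal drift 0.0006
-60 rail edges [[270.7, 59.9], [285.1, 59.9]]
-90 rail edges [[270.7, 101.4], [285.0, 101.4]]
-120 rail edges [[270.7, 143.8], [284.9, 143.8]]
-130 rail edges [[270.7, 157.9], [284.9, 157.9]]
trough/rod axis at -80,-120 [[355.6, 95.4], [352.2, 141.6]] mouth [[357.8, 1.8]]
```

View pics/w14z.png

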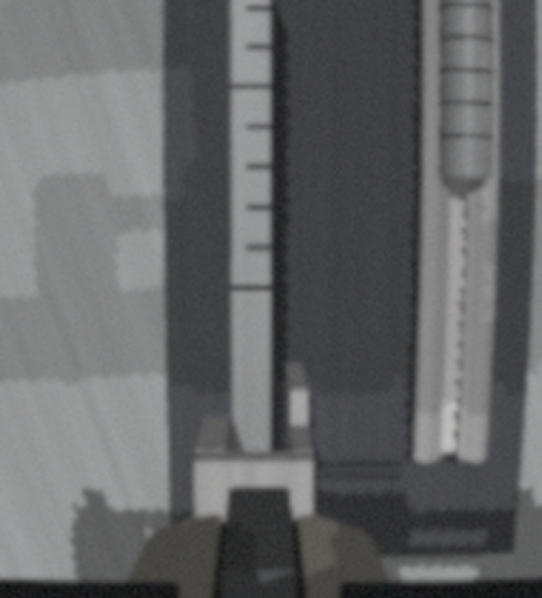

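Call:
drive_tool(
  plan=[
    {"ax":0.005,"ay":0,"az":0.002,"dx":0,"dy":-1.1,"dz":4,"gripper":5},
    {"ax":0,"ay":0,"az":0,"dx":0,"dy":0,"dz":0,"gripper":5},
  ],
)

```text
clock: 12.75
ee_pos: [0.5061, -0.082, 0.3432]
tcp_rot: [-2.554, -1.825, 0.001]
contact_force: [-0.6, 0.2, -2.6]
opening: 0.0121
```

```bash
python3 look2.py w15
```

```text
t 12.75 tcp [ 0.5061 -0.082   0.3432] delta [ 1.4  0.9 41.2] turn [-0.002 -0.001  0.   ] F [-0.6  0.2 -2.6] op 0.0121
cal drift 0.0005
-60 rail edges [[275.7, 57.8], [290.4, 57.9]]
-90 rail edges [[275.7, 100.6], [290.5, 100.6]]
-120 rail edges [[275.8, 144.2], [290.4, 144.2]]
-130 rail edges [[275.8, 158.6], [290.4, 158.6]]
trough/rod axis at -80,-120 [[362.1, 94.6], [358.6, 141.8]] mouth [[364.1, -1.0]]
```

View pics/w15z.png

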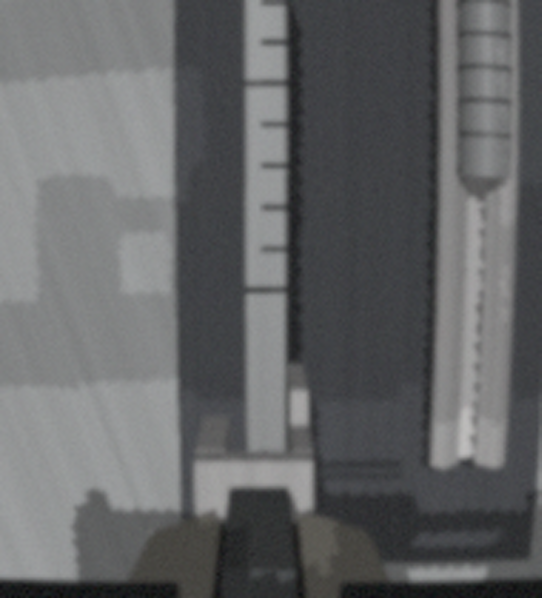

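Call:
drive_tool(
  plan=[
    {"ax":-0.002,"ay":0,"az":0,"dx":0,"dy":1.2,"dz":6,"gripper":5},
    {"ax":0,"ay":0,"az":0,"dx":0,"dy":0,"dz":2,"gripper":5},
  ],
)

```text
clock: 13.0
ee_pos: [0.5078, -0.0826, 0.3359]
tcp_rot: [2.555, 1.826, 0.003]
contact_force: [-0.0, -0.1, -2.2]
opening: 0.0118
```

```bash
python3 look2.py w16
```

```text
t 13.0 tcp [ 0.5078 -0.0826  0.3359] delta [ 1.4 -1.  33.9] turn [ 0.002 -0.001  0.   ] F [-0.  -0.1 -2.2] op 0.0118
cal drift 0.0
-60 rail edges [[271.1, 55.7], [286.3, 55.7]]
-90 rail edges [[271.1, 99.8], [286.4, 99.8]]
-120 rail edges [[271.2, 144.9], [286.3, 144.8]]
-130 rail edges [[271.3, 159.8], [286.3, 159.8]]
trough/rod axis at -80,-120 [[360.5, 93.7], [356.9, 142.2]] mouth [[362.4, -4.3]]
```

View pics/w16z.png

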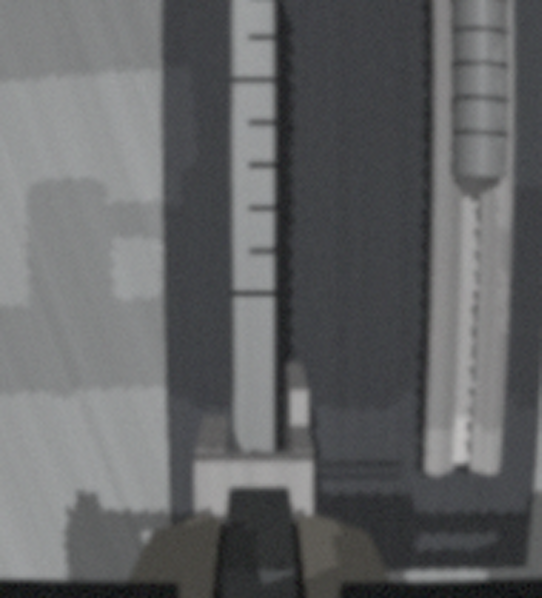

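Call:
drive_tool(
  plan=[
    {"ax":0.002,"ay":0,"az":0,"dx":0,"dy":-0.5,"dz":6,"gripper":5},
    {"ax":0,"ay":0,"az":0,"dx":0,"dy":0,"dz":6,"gripper":5},
    {"ax":0,"ay":0,"az":0,"dx":0,"dy":0,"dz":5,"gripper":5},
  ],
)

```text
clock: 13.35
ee_pos: [0.5077, -0.0826, 0.3187]
tcp_rot: [2.555, 1.826, 0.003]
contact_force: [0.5, 0.3, -1.7]
opening: 0.0119
```

```bash
python3 look2.py w17
```

```text
t 13.35 tcp [ 0.5077 -0.0826  0.3187] delta [ 1.4 -0.9 16.7] turn [ 0.002 -0.001  0.   ] F [ 0.5  0.3 -1.7] op 0.0119
cal drift 0.0009
-60 rail edges [[270.6, 50.0], [287.2, 49.9]]
-90 rail edges [[270.6, 97.7], [287.2, 97.7]]
-120 rail edges [[270.8, 146.6], [287.2, 146.6]]
-130 rail edges [[270.9, 162.9], [287.2, 162.8]]
trough/rod axis at -80,-120 [[366.3, 91.7], [362.2, 143.5]] mouth [[368.2, -12.4]]
```

View pics/w17z.png

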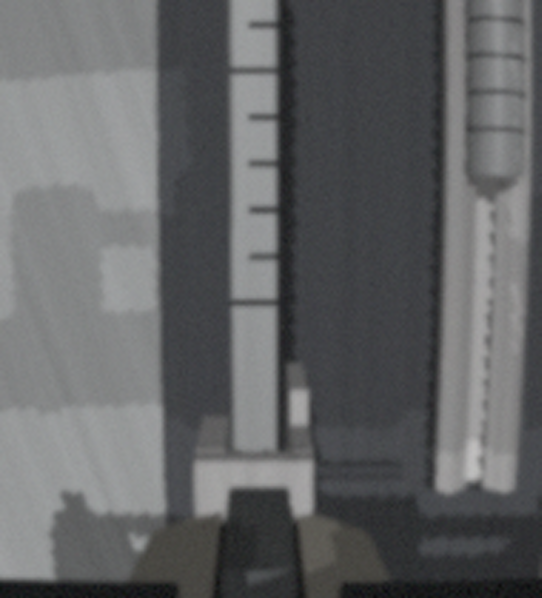

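Rail straddled without contact. Lower the rest to touch.

Call:
drive_tool(
  plan=[
    {"ax":0.002,"ay":0,"az":0,"dx":0,"dy":-0.4,"dz":6,"gripper":5},
    {"ax":0,"ay":0,"az":0,"dx":0,"dy":0,"dz":5,"gripper":5},
    {"ax":0,"ay":0,"az":0,"dx":0,"dy":0,"dz":3,"gripper":5},
  ],
)

```text
clock: 13.7
ee_pos: [0.5069, -0.0823, 0.3023]
tcp_rot: [-2.554, -1.825, 0.0]
contact_force: [-0.9, -0.0, -1.3]
opening: 0.0117
```

Call:
drive_tool(
  plan=[
    {"ax":0,"ay":0,"az":0,"dx":0,"dy":0,"dz":1.5,"gripper":5},
    {"ax":0,"ay":0,"az":0,"dx":0,"dy":0,"dz":1.5,"gripper":5},
  ],
)

```text
clock: 13.9
ee_pos: [0.507, -0.0823, 0.3018]
tcp_rot: [-2.554, -1.826, 0.001]
contact_force: [-9.8, 2.7, 16.6]
opening: 0.0116
```

Call:
drive_tool(
  plan=[
    {"ax":0,"ay":0,"az":0,"dx":0,"dy":0,"dz":-1,"gripper":24},
    {"ax":0,"ay":0,"az":0,"dx":0,"dy":0,"dz":0,"gripper":24},
    {"ax":0,"ay":0,"az":0,"dx":0,"dy":0,"dz":0,"gripper":24},
    {"ax":0,"ay":0,"az":0,"dx":0,"dy":0,"dz":0,"gripper":24},
  ],
)

```text
clock: 14.3
ee_pos: [0.5076, -0.0824, 0.304]
tcp_rot: [2.556, 1.827, 0.002]
contact_force: [-0.4, 0.0, -0.3]
opening: 0.024
```

```bash
python3 look2.py w18;python3 -c "
from h import *
im=ctrl.camera('scene'); cv2.imwrite('pics/s18.png',cv2.resize(im[150:310,180:380],None,fx=3.8,fy=3.8))"
```

```text
t 14.3 tcp [ 0.5076 -0.0824  0.304 ] delta [ 1.3 -0.7  2. ] turn [ 0.001 -0.001  0.   ] F [-0.4  0.  -0.3] op 0.024
cal drift 0.0001
-60 rail edges [[270.6, 44.2], [288.5, 44.2]]
-90 rail edges [[270.6, 95.6], [288.6, 95.6]]
-120 rail edges [[270.8, 148.4], [288.5, 148.4]]
-130 rail edges [[270.9, 165.9], [288.5, 165.9]]
trough/rod axis at -80,-120 [[372.3, 89.9], [367.7, 144.8]] mouth [[374.1, -20.1]]
```

View pics/w18z.png

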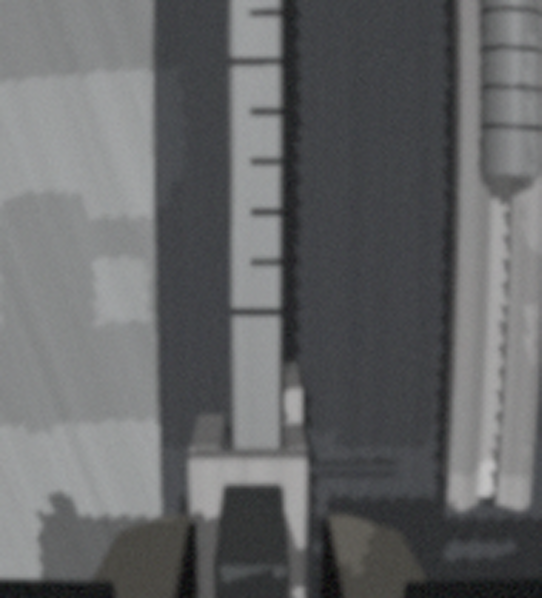

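View pics/s18.png

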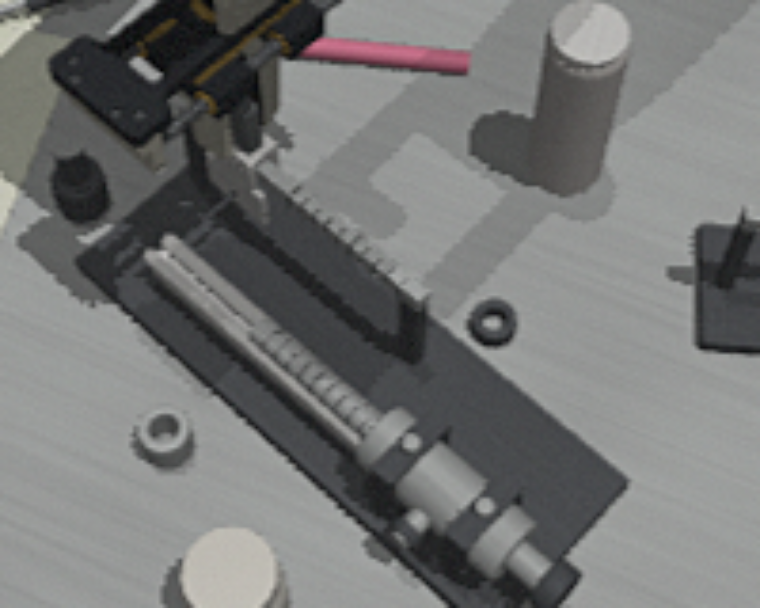

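Call:
drive_tool(
  plan=[
    {"ax":0.001,"ay":0,"az":0,"dx":0,"dy":-0.6,"dz":1,"gripper":24},
    {"ax":0,"ay":0,"az":0,"dx":0,"dy":0,"dz":0,"gripper":8},
    {"ax":0,"ay":0,"az":0,"dx":0,"dy":0,"dz":0,"gripper":8},
    {"ax":0,"ay":0,"az":0,"dx":0,"dy":0,"dz":0,"gripper":8},
  ],
  squeeze=10,
)

```text
clock: 14.8
ee_pos: [0.5068, -0.0822, 0.3023]
tcp_rot: [-2.554, -1.826, -0.0]
contact_force: [-1.0, -0.3, 1.3]
opening: 0.0122
```

```bash
python3 -c "
from h import *
goto(b2w((-65,-175,302)),-18.9)"
```

```text
t 14.8 tcp [ 0.5068 -0.0822  0.3023] delta [1.3 0.1 0.3] turn [-0.001 -0.001  0.   ] F [-1.  -0.3  1.3] op 0.0122
```

Slide with slight downward preload.

Call:
drive_tool(
  plan=[
    {"ax":0,"ay":0,"az":0,"dx":4,"dy":0,"dz":0.8,"gripper":8},
    {"ax":0,"ay":0,"az":0,"dx":5,"dy":0,"dz":0.8,"gripper":8},
    {"ax":0,"ay":0,"az":0,"dx":5,"dy":0,"dz":0.8,"gripper":8},
  ],
)

```text
clock: 15.1
ee_pos: [0.5121, -0.0704, 0.3023]
tcp_rot: [2.554, 1.823, -0.001]
contact_force: [-1.7, -3.6, 5.5]
opening: 0.0117
```

```bash
python3 -c "
from h import *
goto(b2w((-65,-175,302)),-18.9)"
```

```text
t 15.1 tcp [ 0.5121 -0.0704  0.3023] delta [-11.6  -1.1   0.4] turn [ 0.003  0.003 -0.001] F [-1.7 -3.6  5.5] op 0.0117
```

Call:
drive_tool(
  plan=[
    {"ax":0.002,"ay":0.003,"az":0,"dx":6,"dy":-0.5,"dz":0.7,"gripper":8},
    {"ax":0,"ay":0,"az":0,"dx":6,"dy":0,"dz":0.7,"gripper":8},
    {"ax":0,"ay":0,"az":0,"dx":6,"dy":0,"dz":0.7,"gripper":8},
    {"ax":0,"ay":0,"az":0,"dx":6,"dy":0,"dz":0.7,"gripper":8},
  ],
)

```text
clock: 15.5
ee_pos: [0.5203, -0.0477, 0.3021]
tcp_rot: [2.554, 1.821, -0.0]
contact_force: [-4.6, -3.7, 7.5]
opening: 0.0122
```

```bash
python3 -c "
from h import *
goto(b2w((-65,-175,302)),-18.9)"
```

```text
t 15.5 tcp [ 0.5203 -0.0477  0.3021] delta [-35.7  -1.4   0.2] turn [ 0.004  0.003 -0.002] F [-4.6 -3.7  7.5] op 0.0122
```

Call:
drive_tool(
  plan=[
    {"ax":0.002,"ay":0.003,"az":-0.002,"dx":6,"dy":-0.8,"dz":0.6,"gripper":8},
    {"ax":0,"ay":0,"az":0,"dx":6,"dy":-0.2,"dz":0.6,"gripper":8},
    {"ax":0,"ay":0,"az":0,"dx":6,"dy":-0.2,"dz":0.6,"gripper":8},
    {"ax":0,"ay":0,"az":0,"dx":6,"dy":-0.2,"dz":0.6,"gripper":8},
  ],
)

```text
clock: 15.9
ee_pos: [0.5279, -0.024, 0.302]
tcp_rot: [2.551, 1.823, 0.002]
contact_force: [-3.5, -4.4, 6.6]
opening: 0.0122
```

```bash
python3 -c "
from h import *
goto(b2w((-65,-102,302)),-18.9)
c=ctrl.calibration('wrist');im=ctrl.camera('wrist');cv2.imwrite('pics/w20.png',im)
cv2.imwrite('pics/w20z.png',cv2.resize(im[150:270,250:430],None,fx=4.4,fy=4.4,interpolation=cv2.INTER_CUBIC))
im=ctrl.camera('scene'); cv2.imwrite('pics/s20.png',cv2.resize(im[150:310,180:380],None,fx=3.8,fy=3.8))"
```

```text
t 15.9 tcp [ 0.5279 -0.024   0.302 ] delta [12.4 -1.1  0. ] turn [ 0.006  0.002 -0.   ] F [-3.5 -4.4  6.6] op 0.0122
```

View pics/w20.png

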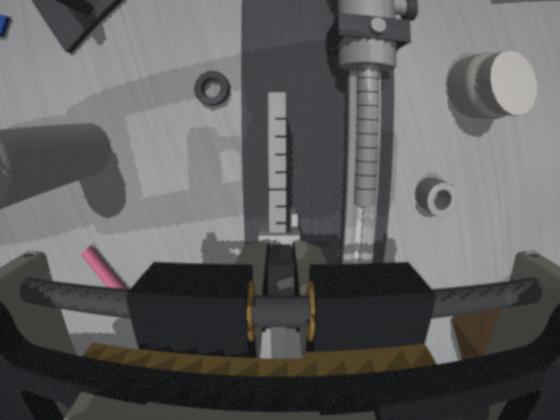

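View pics/s20.png

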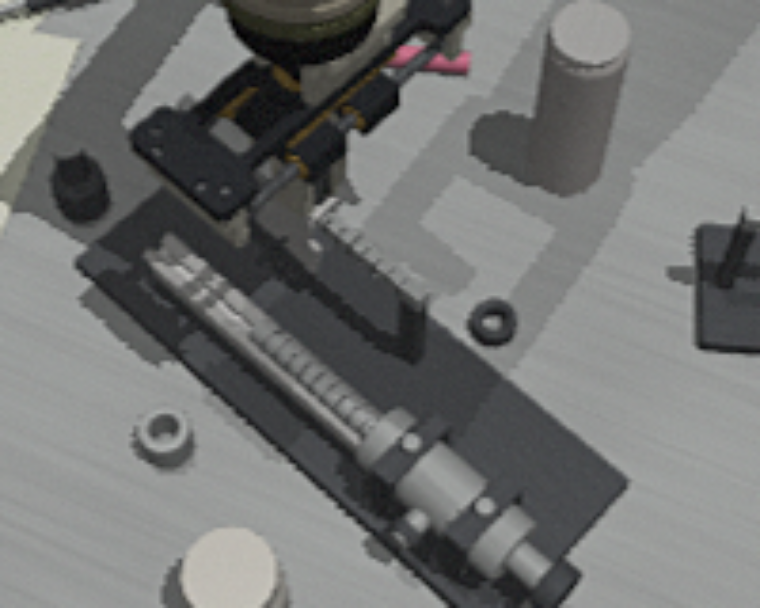

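```bash
python3 - <<'E'
from h import *
c=ctrl.calibration("wrist"); im=cv2.imread("pics/w20.png")
cv2.imwrite('pics/w20a.png',cv2.resize(im[55:255,250:400],None,fx=3.9,fy=3.9,interpolation=cv2.INTER_CUBIC)[:590])
z=lambda p:((projw(c,[b2w(q) for q in p])-[250,55]+.5)*3.9-.5).round(0).tolist()
print("ticks",[(y,z([(-65,y,100)])[0]) for y in(-25,-40,-50,-60,-70,-80,-90,-100)])
print("roof edge z108 y-114+17",z([(-65,-97.4,108)]))
for zz in (42,50,58): print("rod",zz,[(y,z([(0,y,zz)])[0]) for y in(-60,-90,-100,-110,-120)])
print("mouth z",[(q,z([(0,0,q)])[0]) for q in(29,50,71)])
E
```

```text
ticks [(-25, [108.0, 140.0]), (-40, [108.0, 244.0]), (-50, [108.0, 314.0]), (-60, [108.0, 383.0]), (-70, [108.0, 452.0]), (-80, [108.0, 520.0]), (-90, [108.0, 586.0]), (-100, [109.0, 651.0])]
roof edge z108 y-114+17 [[108.0, 650.0]]
rod 42 [(-60, [446.0, 362.0]), (-90, [440.0, 514.0]), (-100, [437.0, 563.0]), (-110, [434.0, 612.0]), (-120, [431.0, 659.0])]
rod 50 [(-60, [457.0, 365.0]), (-90, [450.0, 522.0]), (-100, [447.0, 573.0]), (-110, [444.0, 623.0]), (-120, [440.0, 672.0])]
rod 58 [(-60, [469.0, 369.0]), (-90, [461.0, 530.0]), (-100, [458.0, 583.0]), (-110, [454.0, 634.0]), (-120, [450.0, 685.0])]
mouth z [(29, [434.0, 65.0]), (50, [461.0, 48.0]), (71, [493.0, 28.0])]
```

View pics/w20a.png

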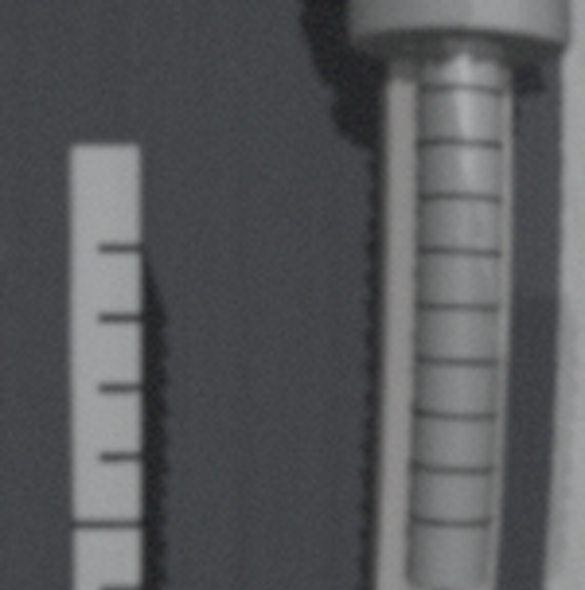

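```bash
python3 - <<'E'
from h import *
im=cv2.imread("pics/w20.png")
cv2.imwrite('pics/w20b.png',cv2.resize(im[170:290,230:400],None,fx=4.6,fy=4.6,interpolation=cv2.INTER_CUBIC))
c=ctrl.calibration("wrist")
z=lambda p:((projw(c,[b2w(q) for q in p])-[230,170]+.5)*4.6-.5).round(0).tolist()
print([(y,z([(-65,y,100)])[0]) for y in(-90,-100)],[(y,z([(-65,y,108)])[0]) for y in(-95,-100,-105,-110)])
print([(y,z([(0,y,58)])[0]) for y in(-95,-100,-105,-110)])
print("pointer z60 x-29",[(y,z([(-29,y,60)])[0]) for y in(-110,-120)])
E
```

```text
[(-90, [220.0, 162.0]), (-100, [220.0, 239.0])] [(-95, [220.0, 219.0]), (-100, [220.0, 258.0]), (-105, [220.0, 296.0]), (-110, [220.0, 334.0])]
[(-95, [634.0, 128.0]), (-100, [632.0, 159.0]), (-105, [630.0, 189.0]), (-110, [628.0, 219.0])]
pointer z60 x-29 [(-110, [452.0, 224.0]), (-120, [450.0, 284.0])]
```

View pics/w20b.png

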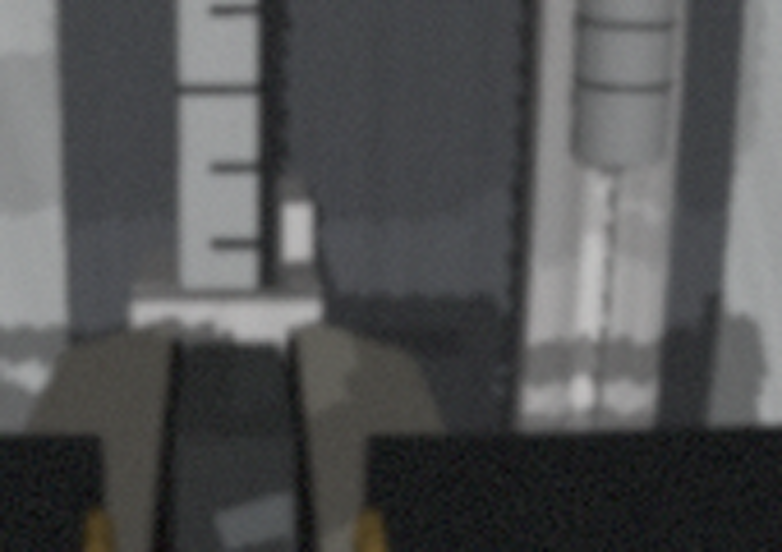

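Call:
drive_tool(
  plan=[
    {"ax":0.003,"ay":0.002,"az":0,"dx":0,"dy":-0.8,"dz":0.3,"gripper":5},
    {"ax":0,"ay":0,"az":0,"dx":5,"dy":0,"dz":0.3,"gripper":5},
    {"ax":0,"ay":0,"az":0,"dx":5,"dy":0,"dz":0.3,"gripper":5},
    {"ax":0,"ay":0,"az":0,"dx":5,"dy":0,"dz":0.3,"gripper":5},
  ],
  squeeze=30,
)

```text
clock: 16.4
ee_pos: [0.533, -0.008, 0.302]
tcp_rot: [2.553, 1.824, 0.005]
contact_force: [-0.8, -4.4, 6.3]
opening: 0.0121
```

```bash
cat > look3.py <<'E'
from h import *
import sys
goto(b2w((-65,-102,302)),-18.9)
c=ctrl.calibration("wrist");im=ctrl.camera("wrist"); n=sys.argv[1]; cv2.imwrite(f"pics/{n}.png",im)
cv2.imwrite(f'pics/{n}b.png',cv2.resize(im[150:270,230:400],None,fx=4.6,fy=4.6,interpolation=cv2.INTER_CUBIC))
z=lambda p:((projw(c,[b2w(q) for q in p])-[230,150]+.5)*4.6-.5).round(0).tolist()
print("tick",[(y,z([(-65,y,100)])[0]) for y in(-60,-70,-80)]);print("roof",[(y,z([(-65,y,108)])[0]) for y in(-80,-85,-90,-95,-100,-105)])
print("rod",[(y,z([(0,y,58)])[0]) for y in(-95,-100,-105)])
print("pointer",[(y,z([(-29,y,60)])[0]) for y in(-100,-105,-110,-120)])
E
python3 look3.py w21
```

```text
t 16.4 tcp [ 0.533 -0.008  0.302] delta [-4.4 -0.7  0. ] turn [ 0.005 -0.001 -0.   ] F [-0.8 -4.4  6.3] op 0.0121
tick [(-60, [224.0, 146.0]), (-70, [224.0, 225.0]), (-80, [224.0, 302.0])]
roof [(-80, [224.0, 320.0]), (-85, [224.0, 359.0]), (-90, [224.0, 398.0]), (-95, [224.0, 435.0]), (-100, [224.0, 473.0]), (-105, [224.0, 509.0])]
rod [(-95, [631.0, 319.0]), (-100, [628.0, 348.0]), (-105, [626.0, 378.0])]
pointer [(-100, [454.0, 354.0]), (-105, [453.0, 384.0]), (-110, [451.0, 414.0]), (-120, [448.0, 472.0])]
```

View pics/w21b.png

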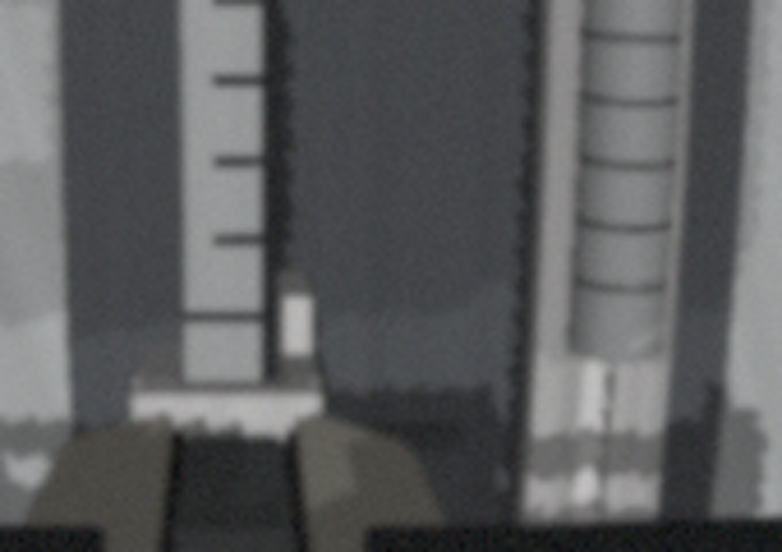

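Call:
drive_tool(
  plan=[
    {"ax":0.003,"ay":0,"az":0,"dx":2,"dy":-0.5,"dz":0.2,"gripper":5},
    {"ax":0,"ay":0,"az":0,"dx":2,"dy":0,"dz":0.2,"gripper":5},
    {"ax":0,"ay":0,"az":0,"dx":0,"dy":0,"dz":0,"gripper":5},
  ],
)

```text
clock: 16.75
ee_pos: [0.5345, -0.0024, 0.3021]
tcp_rot: [2.555, 1.826, 0.004]
contact_force: [-0.3, -1.7, 3.5]
opening: 0.0118
```

```bash
python3 look3.py w22; python3 -c "
from h import *
im=ctrl.camera('scene'); cv2.imwrite('pics/s22.png',im)
cv2.imwrite('pics/s22z.png',cv2.resize(im[170:280,210:320],None,fx=5.4,fy=5.4,interpolation=cv2.INTER_CUBIC))"
```

```text
t 16.75 tcp [ 0.5345 -0.0024  0.3021] delta [-10.2  -0.3   0.1] turn [ 0.002 -0.001  0.   ] F [-0.3 -1.7  3.5] op 0.0118
tick [(-60, [231.0, 193.0]), (-70, [231.0, 271.0]), (-80, [231.0, 346.0])]
roof [(-80, [231.0, 366.0]), (-85, [231.0, 404.0]), (-90, [231.0, 442.0]), (-95, [231.0, 479.0]), (-100, [231.0, 515.0]), (-105, [231.0, 551.0])]
rod [(-95, [634.0, 354.0]), (-100, [631.0, 384.0]), (-105, [629.0, 412.0])]
pointer [(-100, [458.0, 390.0]), (-105, [457.0, 419.0]), (-110, [455.0, 448.0]), (-120, [452.0, 505.0])]
```

View pics/w22b.png

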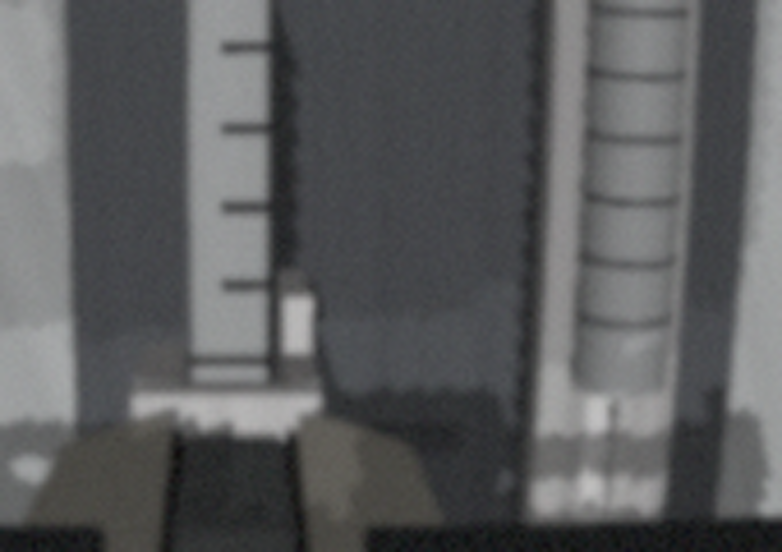

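View pics/s22z.png

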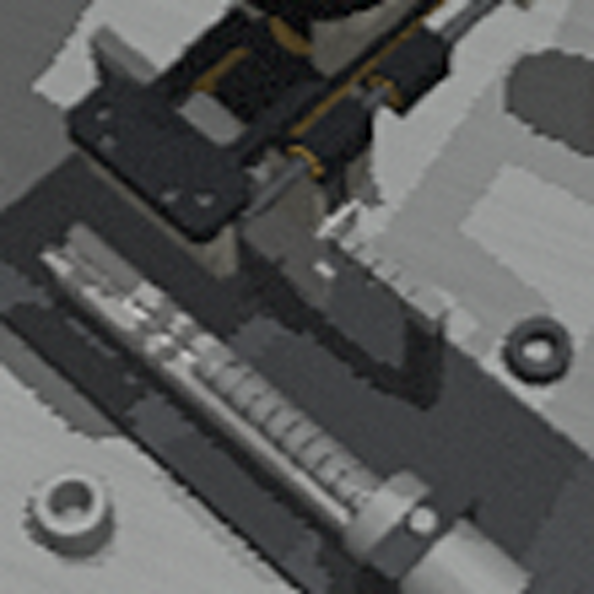

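Call:
drive_tool(
  plan=[
    {"ax":0,"ay":0,"az":0,"dx":0,"dy":0,"dz":0,"gripper":30},
    {"ax":0,"ay":0,"az":0,"dx":0,"dy":0,"dz":0,"gripper":30},
    {"ax":0,"ay":0,"az":0,"dx":0,"dy":-0.3,"dz":0,"gripper":30},
    {"ax":0,"ay":0,"az":0,"dx":0,"dy":0,"dz":-10,"gripper":30},
    {"ax":0,"ay":0,"az":0,"dx":0,"dy":0,"dz":-20,"gripper":30},
    {"ax":0,"ay":0,"az":0,"dx":0,"dy":0,"dz":-30,"gripper":30},
  ],
)

```text
clock: 17.45
ee_pos: [0.5311, -0.0015, 0.3565]
tcp_rot: [-2.547, -1.821, 0.012]
contact_force: [0.8, 0.4, 0.4]
opening: 0.0302
```

```bash
python3 -c "
from h import *
goto(b2w((-20,-190,375)),-18.9)"
```

```text
t 17.45 tcp [ 0.5311 -0.0015  0.3565] delta [-97.9  47.9 -19.2] turn [-0.013  0.     0.   ] F [0.8 0.4 0.4] op 0.0302
```

Call:
drive_tool(
  plan=[
    {"ax":-0.013,"ay":0,"az":0,"dx":0,"dy":0,"dz":-18,"gripper":30},
    {"ax":0,"ay":0,"az":0,"dx":-30,"dy":15,"dz":0,"gripper":30},
    {"ax":0,"ay":0,"az":0,"dx":-33,"dy":16,"dz":0,"gripper":30},
    {"ax":0,"ay":0,"az":0,"dx":-30,"dy":15,"dz":0,"gripper":30},
    {"ax":0,"ay":0,"az":0,"dx":0,"dy":0,"dz":0,"gripper":30},
    {"ax":0,"ay":0,"az":0,"dx":0,"dy":0,"dz":0,"gripper":30},
  ],
)

```text
clock: 18.05
ee_pos: [0.5468, -0.107, 0.385]
tcp_rot: [2.544, 1.823, 0.017]
contact_force: [-0.6, 0.6, -0.3]
opening: 0.0299
```

```bash
cat > look4.py <<'E'
from h import *
import sys
goto(b2w((-20,-190,375)),-18.9)
c=ctrl.calibration("wrist");im=ctrl.camera("wrist"); n=sys.argv[1]; cv2.imwrite(f"pics/{n}.png",im)
print("drift",np.abs(ctrl.calibration("wrist")["t"]-c["t"]).max().round(4))
cv2.imwrite(f'pics/{n}b.png',cv2.resize(im[90:220,200:340],None,fx=4.6,fy=4.6,interpolation=cv2.INTER_CUBIC)[:598])
z=lambda p:((projw(c,[b2w(q) for q in p])-[200,90]+.5)*4.6-.5).round(0).tolist()
print("tick",[(y,z([(-65,y,100)])[0]) for y in(-60,-80,-120,-130)])
print("rod58",[(y,z([(0,y,58)])[0]) for y in(-95,-100,-105)])
print("rod50",[(y,z([(0,y,50)])[0]) for y in(-95,-100,-105)])
print("pointer z62",[(y,z([(-29,y,62)])[0]) for y in(-95,-100,-105)])
E
python3 look4.py w23
```

```text
t 18.05 tcp [ 0.5468 -0.107   0.385 ] delta [-3.1 -1.   9.9] turn [ 0.015 -0.002  0.003] F [-0.6  0.6 -0.3] op 0.0299
drift 0.0002
tick [(-60, [91.0, -147.0]), (-80, [90.0, -38.0]), (-120, [92.0, 184.0]), (-130, [93.0, 240.0])]
rod58 [(-95, [445.0, 57.0]), (-100, [445.0, 81.0]), (-105, [445.0, 106.0])]
rod50 [(-95, [443.0, 60.0]), (-100, [443.0, 84.0]), (-105, [442.0, 107.0])]
pointer z62 [(-95, [301.0, 55.0]), (-100, [301.0, 80.0]), (-105, [301.0, 105.0])]
```

View pics/w23.png

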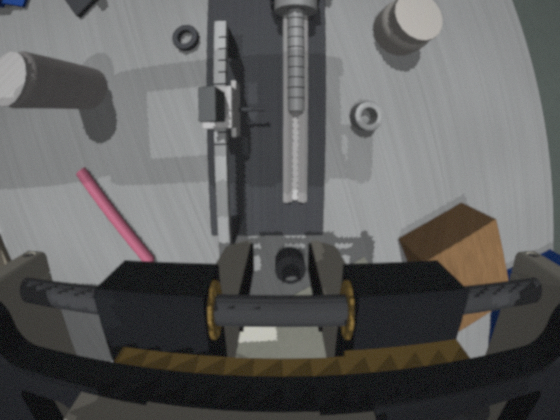

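View pics/w23b.png

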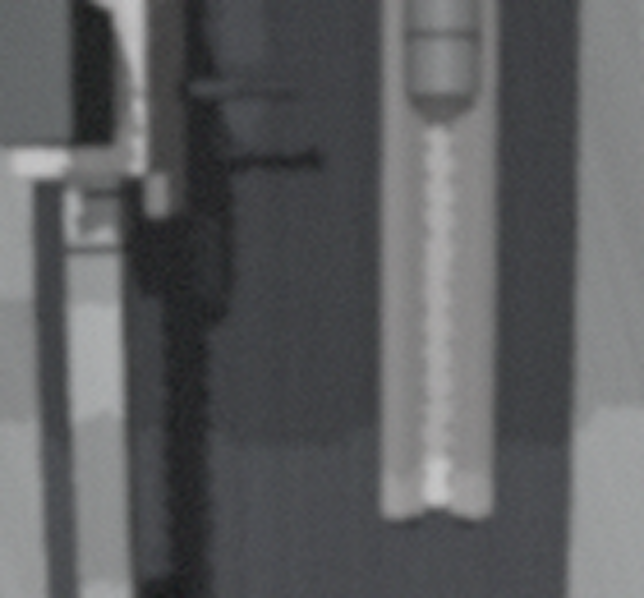

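```bash
python3 -c "
from h import *
print(ctrl.read_state()['clock'])
im=ctrl.camera('scene'); cv2.imwrite('pics/s24.png',cv2.resize(im[170:280,210:320],None,fx=5.4,fy=5.4,interpolation=cv2.INTER_CUBIC))"
```

```text
18.1
```

View pics/s24.png

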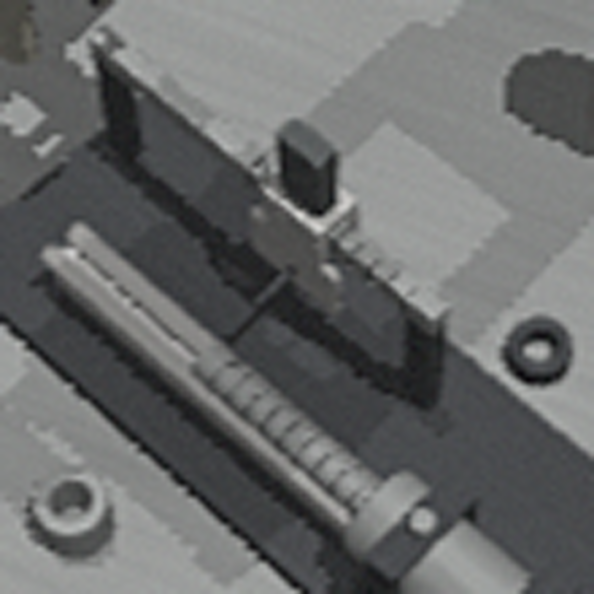

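```bash
python3 -c "
from bench import ctrl
print(ctrl.close_job())"
```

```text
the job is handed in; nothing more can be done
None
```

I finished the task and handed in the job at about 18 s of the 69 s allowed. `close_job()` gave no verdict, so what follows is my own measurement.

- **Rod:** I pushed the rod along the trough with the closed fingers. It slid at 2–3 N, then the force jumped to about 20 N and it stopped. I took that as bottoming on the screw. Its outer end is at about bench y -100 mm, so the bore is about 50 mm deep. Separate estimates of the end position disagreed by about 2 mm.
- **Tag:** I lifted it off the stand, set it on the plain end with the pointer towards the rod, and released it so it could settle. I then gripped it again and slid it along the rail with light downward force. The tag slipped about 9 mm in the grip during the slide, so I set its final position from the camera, not the arm's reading. The arm height stayed within 1 mm of its seated height throughout.
- **Last checks:** Seen from above after release, the pointer is about 1 to 1.5 mm further in than the rod's outer end; the limit is 4 mm. The scene picture shows the tag upright on the rail. The fingers were well clear of everything and the contact force read about zero. I saw no contact with any bystander, but I did not re-measure where they stand.
- **Disagreement:** The wrist camera's tick positions differed from my fitted bench frame by 0.5 to 2 mm depending on the view. I therefore compared pointer and rod end within the same picture. I left the remaining 1 to 1.5 mm, because gripping the tag again seemed riskier than the error.

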